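# Scoop axle nuts into the cleaning basket and clamp it

## Robot

A 7-joint arm with a two-finger parallel gripper is mounted at the origin on the work surface. World frame = base frame: x ahead of the robot, y to its left, z up, the work surface at z = 0. Lengths are in m, angles in rad, forces in N, time in s.
With the tool pointing down it reaches from about 0.35 to 0.775 m from the base axis. Payload 3.1 kg.
Tool frame: the origin (TCP) lies midway between the tips of the shut fingers; the grasp point (between the pads) lies 19 mm behind it; z points along the fingers, y is the line along which they close (so a half turn about z gives the same grasp; the last joint's range is limited). The gripper opens to 85 mm and grips with 20 to 120 N. Pads are 22 mm wide; open, the fingers measure 114 mm over their backs; the gripper's body (76 mm by 85 mm) begins 54 mm behind the grasp point. The pads swing forward as they close: fully open they stand 13 mm farther back than shut.
Start: joints at [1.167, 0.311, 0.014, 1.512, -0.004, 1.319, -0.027], TCP at [0.195, -0.514, 0.197] pointing down, gripper open.
Joint ranges: [-2.7, 2.7], [-0.3, 1.91], [-1.27, 1.3], [0.12, 2.57], [-1.44, 4.58], [0.2, 2.03], [-3.05, 3.05]. Speed limits (rad/s): [2.79, 2.79, 3.14, 3.14, 3.14, 3.14, 3.14].

## Interface

Orientations are given as a rotation vector (axis times angle).
In Python, from rig import r gives the robot as it stands.
- The arm moves only by the tool apply_moves, never from a script. Its argument "targets" is a list of rows, each a list of 7 numbers: the turn, a rotation vector about the tool's x, y, z in rad, then the shift along the tool's x, y, z in cm, then the closure, from -1 (fully open) to 1 (shut), so that 0 is half open. In form: [[ax, ay, az, tx, ty, tz, gripper], ...]. A call has 1 to 10 rows; each row shifts and turns the commanded pose from where the row before left it, along the tool's axes as they then stand; what a row does not reach is not made up. A row lasts 1/12 s, in which the tool goes at most 41.7 mm and 7.16 degrees, less where a joint would pass 70% of its speed; a pose out of reach is approached as far as the arm can. A call is refused whole if a number of a shift passes 4.17 or a number of a turn 0.125, either way. A call with a gripper value outside its range is refused whole. The fingers move at their own pace and stop on an object; "force" is the grip in N (left out, the last holds). Time passes only in rows, so rows that do not move let the fingers close. It gives the time, the measured TCP pose, the force, the opening and the grip force at its end, in the units of the state.
- r.read_state(): the state, without advancing time (a new reading comes with each control period).
- r.capture(name): name is "side" or "top" or "wrist"; returns (picture, depth): 420x560x3 uint8, red, green, blue; 420x560 float32, m along the optical axis (not along the pixel's ray), 0 where there is no reading.
- r.calibration(name): a dict with "camera_matrix" (3x3 intrinsics, pixels), "position" and "rotation" of the camera in the world. Camera axes: x right, y up, looking along -z (the intrinsics and any distortion apply to the point x, -y, -z); pixel columns grow to the right and rows downward; lengths in m; the calibration is good to about 2 mm. A picture is of the moment at which its call begins: read the wrist's pose just before it. calibration takes no time and is no camera call; for the wrist camera it gives the pose at the moment of the call.
- r.close_job(): hands the job in; it is judged then, once.
Trained networks look in the newest picture that a camera, given by its name, has taken for a name from the list of things; names that differ only in an ending like _2 or _b are one class to them, and where a whole thing is asked for, a point or a joint stands for the part that bears it (a point fixed in the world has none). Each returns a list of dicts, best first, with "p" (0 to 1); they miss things now and then, are a little off and sometimes report something else, mostly with a low value. They report only what shows in the picture. A call takes as long as a camera call.
- r.boxes_of(thing, camera): "pixel" ([column, row] in pixels, amid what is visible of it).
- r.trace(thing, camera): "mask" (420x560 bool, what is visible of it) and "pixel" ([column, row] in pixels, amid what is visible of it).
The state is a dict: "time": time; "joint_pos": joint angles; "qd": joint speeds; "joint_efforts": joint torques, N m; "ee_pos": TCP position; "ee_rot": TCP orientation; "ft_force": force on the tool from outside, world axes, zero at the start; "ft_torque": the same for the moment, N m; "opening": opening from 0.0 (shut) to 1.0 (fully open); "finger_force": force on a finger pad.
Only numpy, scipy, OpenCV 4.12 (cv2) and the standard library are available. Lean on these libraries where they do the work, as an engineer would, in place of code of your own. Each camera call takes 0.05 s, during which the arm holds its last target. There are 200 camera calls.

## Task

Swing the basket's clamp lever wide open (upright or beyond), then use the scoop to move every axle nut from the blue bin into the cleaning basket; do not pick nuts out of the bin with the fingers, though one that has strayed onto the bench may be picked up by hand. When all nuts are in, stand the scoop upright in the middle of its rubber mat and swing the lever fully shut over the basket, leaving the can, tape and screwdriver alone.

Things in the scene. Friction and masses are not known exactly. Their poses are not given: they have to be found in the camera images.
- bin: blue parts bin fixed to the bench, 222 mm long along its x; origin under its centre. The -x end is open but for a sill 22 mm high at x=-111 mm, which slopes down inwards at 35 degrees. Flat floor z=4 mm, 68 mm wide, x=-85 to +55 mm; then a 45 degree ramp to z=50 mm at x=+101 mm and an end wall 85 mm high (x=+103 to +111). Side walls lean outwards 30 degrees, 50 mm high, 122 mm apart at the top. Smooth, oily, friction 0.3
- bin_front (a point): middle of the foot of the sloping front sill, on the inner floor (bin x=-85 mm, z=4 mm); axes as the bin's
- bin_ramp (a point): middle of the foot of the ramp, on the inner floor (bin x=+55 mm, z=4 mm); axes as the bin's
- basket: square slotted aluminium cleaning basket fixed to the bench, 126 x 126 mm outside, 110 x 110 mm inside, rim 66 mm above the bench, inner floor 8 mm above it, on a 150 mm base plate 6 mm thick. Origin: centre of the underside. The lever's hinge is at its +x side
- basket_mouth (a point): centre of the basket's mouth at rim height (66 mm above the bench)
- lever (a joint): clamp lever angle in rad: 0 = fully shut, its steel strainer plate flat on the rim over the mouth; grows as it is lifted up and over to the basket's +x side; 1.57 upright, stop at 1.92. Starts shut or ajar (to 0.25). Stiff hinge: it stays where it is left; moving it takes 1 to 3 N at the bar
- lever_bar (a point): middle of the black round grip bar at the lever's free end, 11 mm thick, 80 mm long, parallel to the hinge line and 170 mm from it, on two 8 mm rods 72 mm apart; 38 mm clear between bar and strainer plate. With the lever shut it is 68 mm above the bench and 39 mm in front of the basket's -x wall
- lever_hinge (a point): middle of the lever's hinge line (basket x=+68 mm, z=68 mm); the line runs along the basket's y
- mat: black rubber mat fixed to the bench, 150 mm (x) by 160 mm (y), 3 mm thick; the scoop's place. Origin: centre of the underside
- scoop: aluminium scoop, 0.13 to 0.21 kg, standing on its flat pan; origin at the centre of the pan's underside, x forward to the lip, z up. Pan x=-42 to +42 mm, floor 60 mm wide and 2.5 mm thick, sharpened over the last 14 mm; side walls 30 mm high (x=-42 to +26), leaning out to 80 mm overall width; back wall 40 mm high. Smooth, oily inside (friction 0.3): nuts slide out when tipped well past 30 degrees
- scoop_grip (a point): point on the scoop's black handle, 70 mm up its centre line; scoop frame (-64, 0, 96) mm, axes as the scoop's. The handle is straight, 100 mm long, starts at the back wall (x=-40, z=30 mm) and leans backwards 20 degrees from vertical; flat faces, 16 mm thick front to back, 26 mm wide (y)
- scoop_lip (a point): middle of the scoop's front edge, in the scoop frame at (42, 0, 0) mm; axes as the scoop's
- spray_can: bystander: grey spray can, 56 mm diameter, 150 mm tall, origin under its centre; leave alone
- tape_roll: bystander: roll of black tape, 72 mm outside diameter, 22 mm high, origin under its centre; leave alone
- screwdriver: bystander: screwdriver lying on the bench; leave alone
- nut0: axle nut, if present: plain steel hexagonal nut with bevelled edges and a dark bore, 19 mm across flats, 16 mm tall, 24 g; origin at its centre; z is the bore axis, x points to a corner (it may lie on any face)
- nut1: axle nut, if present: plain steel hexagonal nut with bevelled edges and a dark bore, 19 mm across flats, 16 mm tall, 24 g; origin at its centre; z is the bore axis, x points to a corner (it may lie on any face)
- nut2: axle nut, if present: plain steel hexagonal nut with bevelled edges and a dark bore, 19 mm across flats, 16 mm tall, 24 g; origin at its centre; z is the bore axis, x points to a corner (it may lie on any face)
- nut3: axle nut, if present: plain steel hexagonal nut with bevelled edges and a dark bore, 19 mm across flats, 16 mm tall, 24 g; origin at its centre; z is the bore axis, x points to a corner (it may lie on any face)
- nut4: axle nut, if present: plain steel hexagonal nut with bevelled edges and a dark bore, 19 mm across flats, 16 mm tall, 24 g; origin at its centre; z is the bore axis, x points to a corner (it may lie on any face)
- nut5: axle nut, if present: plain steel hexagonal nut with bevelled edges and a dark bore, 19 mm across flats, 16 mm tall, 24 g; origin at its centre; z is the bore axis, x points to a corner (it may lie on any face)
- nut6: axle nut, if present: plain steel hexagonal nut with bevelled edges and a dark bore, 19 mm across flats, 16 mm tall, 24 g; origin at its centre; z is the bore axis, x points to a corner (it may lie on any face)
- nut7: axle nut, if present: plain steel hexagonal nut with bevelled edges and a dark bore, 19 mm across flats, 16 mm tall, 24 g; origin at its centre; z is the bore axis, x points to a corner (it may lie on any face)

How it is judged:
On the way, in this order (a step that is already met when the one before it is completed fails the run):
1. the clamp lever is swung open (about upright or beyond: over 1.4 rad) (value of joint lever above 1.4 rad), for 0.2 s.
2. at least one nut rides in the scoop, lifted clear above the bin (((x of nut0 in the frame of scoop between -0.042 and 0.045 m and y of nut0 in the frame of scoop between -0.038 and 0.038 m and z of nut0 in the frame of scoop between 0 and 0.05 m and height (world z) of nut0 above 0.075 m) or (x of nut1 in the frame of scoop between -0.042 and 0.045 m and y of nut1 in the frame of scoop between -0.038 and 0.038 m and z of nut1 in the frame of scoop between 0 and 0.05 m and height (world z) of nut1 above 0.075 m) or (x of nut2 in the frame of scoop between -0.042 and 0.045 m and y of nut2 in the frame of scoop between -0.038 and 0.038 m and z of nut2 in the frame of scoop between 0 and 0.05 m and height (world z) of nut2 above 0.075 m) or (x of nut3 in the frame of scoop between -0.042 and 0.045 m and y of nut3 in the frame of scoop between -0.038 and 0.038 m and z of nut3 in the frame of scoop between 0 and 0.05 m and height (world z) of nut3 above 0.075 m) or (x of nut4 in the frame of scoop between -0.042 and 0.045 m and y of nut4 in the frame of scoop between -0.038 and 0.038 m and z of nut4 in the frame of scoop between 0 and 0.05 m and height (world z) of nut4 above 0.075 m) or (x of nut5 in the frame of scoop between -0.042 and 0.045 m and y of nut5 in the frame of scoop between -0.038 and 0.038 m and z of nut5 in the frame of scoop between 0 and 0.05 m and height (world z) of nut5 above 0.075 m) or (x of nut6 in the frame of scoop between -0.042 and 0.045 m and y of nut6 in the frame of scoop between -0.038 and 0.038 m and z of nut6 in the frame of scoop between 0 and 0.05 m and height (world z) of nut6 above 0.075 m) or (x of nut7 in the frame of scoop between -0.042 and 0.045 m and y of nut7 in the frame of scoop between -0.038 and 0.038 m and z of nut7 in the frame of scoop between 0 and 0.05 m and height (world z) of nut7 above 0.075 m))), for 0.2 s.
3. every nut is inside the basket (horizontal distance between each of nut0, nut1, nut2, nut3, nut4, nut5, nut6, nut7 and basket_mouth below 0.069 m and height (world z) of each of nut0, nut1, nut2, nut3, nut4, nut5, nut6, nut7 below 0.058 m), for 0.2 s.
At the end, for the whole second after the job is handed in: Every nut lies inside the basket (within its walls and below the rim), the lever is shut (under 0.08 rad), and the scoop stands upright and still on the mat, its centre within 40 mm of the mat's centre (all of step 3 and value of joint lever below 0.08 rad and angle between scoop's own z axis and vertical below 0.12 rad and horizontal distance between scoop and mat below 0.04 m and height (world z) of scoop below 0.012 m and linear speed of scoop below 0.02 m/s); the robot touches nothing.
It fails at once if a bystander (can, tape, screwdriver) is moved more than 40 mm (distance of any of spray_can, tape_roll, screwdriver from where it was at the start of the episode above 0.04 m).
It fails at once if the fingers touch a nut that lies in the bin ((contact force between the fingers and nut0 above 0.5 N and x of nut0 in the frame of bin between -0.105 and 0.105 m and y of nut0 in the frame of bin between -0.055 and 0.055 m and z of nut0 in the frame of bin below 0.045 m) or (contact force between the fingers and nut1 above 0.5 N and x of nut1 in the frame of bin between -0.105 and 0.105 m and y of nut1 in the frame of bin between -0.055 and 0.055 m and z of nut1 in the frame of bin below 0.045 m) or (contact force between the fingers and nut2 above 0.5 N and x of nut2 in the frame of bin between -0.105 and 0.105 m and y of nut2 in the frame of bin between -0.055 and 0.055 m and z of nut2 in the frame of bin below 0.045 m) or (contact force between the fingers and nut3 above 0.5 N and x of nut3 in the frame of bin between -0.105 and 0.105 m and y of nut3 in the frame of bin between -0.055 and 0.055 m and z of nut3 in the frame of bin below 0.045 m) or (contact force between the fingers and nut4 above 0.5 N and x of nut4 in the frame of bin between -0.105 and 0.105 m and y of nut4 in the frame of bin between -0.055 and 0.055 m and z of nut4 in the frame of bin below 0.045 m) or (contact force between the fingers and nut5 above 0.5 N and x of nut5 in the frame of bin between -0.105 and 0.105 m and y of nut5 in the frame of bin between -0.055 and 0.055 m and z of nut5 in the frame of bin below 0.045 m) or (contact force between the fingers and nut6 above 0.5 N and x of nut6 in the frame of bin between -0.105 and 0.105 m and y of nut6 in the frame of bin between -0.055 and 0.055 m and z of nut6 in the frame of bin below 0.045 m) or (contact force between the fingers and nut7 above 0.5 N and x of nut7 in the frame of bin between -0.105 and 0.105 m and y of nut7 in the frame of bin between -0.055 and 0.055 m and z of nut7 in the frame of bin below 0.045 m)).
Of nut0, nut1, nut2, nut3, nut4, nut5, nut6, nut7 only 6 to 8 are there at a start; the rules pass over those that are not, and their reading is None.
At some moment in a run one of scoop, nut0, nut1, nut2, nut3, nut4, nut5, nut6, nut7 may be knocked a few centimetres aside while the robot is not near it.
It also fails if it takes over 208 s, if anything falls off the work surface, if the arm or the gripper's body presses on something with over 40 N, if the wrist force passes 120 N, or if a joint passes its speed limit or range.

## Working session

There is one attempt and no reset: what is moved stays moved. The work goes in short steps, Python scripts to look and compute and a tool call to move; the robot and the scene stay as the last step left them, time stands still between calls to the robot, and variables do not carry over. Pictures are saved under pics/ and viewed, at most 15 in all, crops included, and the job is handed in when it is done.

Besides the shell and the picture viewer there is one more tool, called after "Request:" as name([rows], argument=value, ...), one row to a line, values as JSON. apply_moves: Moves the arm, as the interface text tells. Its arguments: {"type":"object","properties":{"targets":{"type":"array","items":{"type":"array","items":{"type":"number"}}},"force":{"type":"number"}},"required":["targets"]}

```bash
ls; mkdir -p pics; python3 - <<'E'
from rig import r
import cv2,numpy as np
s=r.read_state();print({k:np.round(v,3) for k,v in s.items()})
ims=[]
for n in ["side","top"]:
    im,d=r.capture(n);c=r.calibration(n);print(n,np.round(c["camera_matrix"],1).tolist(),np.round(c["position"],3),np.round(c["rotation"],3).tolist(),[k for k in c])
    cv2.imwrite(f"pics/{n}0.png",im[:,:,::-1])
E
```

```text
pics
{'time': np.float64(0.0), 'joint_pos': array([ 1.167,  0.312,  0.014,  1.513, -0.004,  1.319, -0.027]), 'qd': array([ 0.002,  0.   ,  0.001,  0.   ,  0.   , -0.   , -0.001]), 'joint_efforts': array([-0.0000e+00, -3.7992e+01,  1.4600e-01, -2.3060e+01,  1.2000e-02,
        1.4000e-02, -0.0000e+00]), 'ee_pos': array([ 0.194, -0.514,  0.196]), 'ee_rot': array([-3.088e+00, -5.650e-01,  1.000e-03]), 'ft_force': array([-0.092, -0.574,  0.587]), 'ft_torque': array([0.006, 0.057, 0.01 ]), 'finger_force': np.float64(0.0), 'opening': np.float64(0.997)}
side [[392.1, 0.0, 287.1], [0.0, 392.1, 218.5], [0.0, 0.0, 1.0]] [ 0.569 -0.676  0.679] [0.872, -0.022, -0.026] ['camera_matrix', 'position', 'rotation']
top [[379.2, 0.0, 275.2], [0.0, 379.2, 210.2], [0.0, 0.0, 1.0]] [0.554 0.036 0.946] [0.029, -0.085, -1.581] ['camera_matrix', 'position', 'rotation']
```

View pics/top0.png

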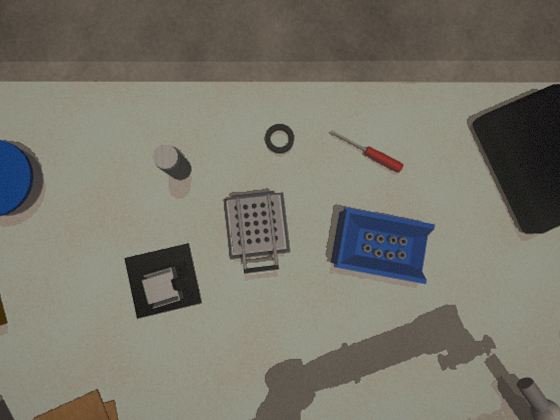

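View pics/side0.png

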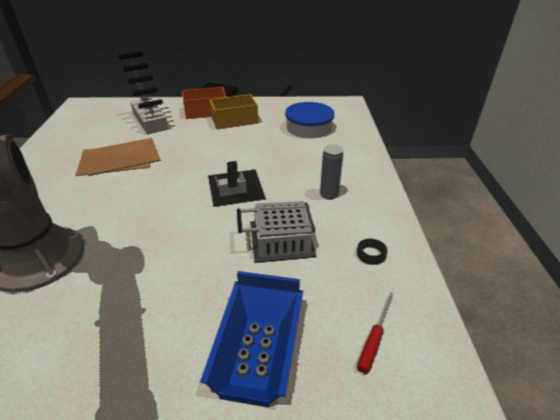

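Top: bin around (385,243) with 8 nuts, open end to the right (-y), ramp to the left. Basket (257,228) with the bar towards the robot (262,267). Scoop on mat (162,285), lip to the left, can (172,160), tape (279,138), screwdriver (370,150).

```bash
cat > h.py <<'E'
from rig import r
import cv2,numpy as np
from scipy.spatial.transform import Rotation as R
def cloud(name,d,cal):
    K=cal["camera_matrix"];v,u=np.mgrid[:d.shape[0],:d.shape[1]]
    c=np.stack([(u-K[0][2])/K[0][0]*d,-(v-K[1][2])/K[1][1]*d,-d],-1)
    return c@R.from_rotvec(cal["rotation"]).as_matrix().T+np.array(cal["position"])
def look(name):
    cal=r.calibration(name);im,d=r.capture(name);P=cloud(name,d,cal);P[d==0]=np.nan
    return im,d,P
def rect(pts):
    (c,s,a)=cv2.minAreaRect((pts[:,:2]*1000).astype(np.float32))
    return np.round(c,1),np.round(s,1),round(a,1)
def tool():
    s=r.read_state();return np.array(s["ee_pos"]),R.from_rotvec(s["ee_rot"])
E
python3 - <<'E'
from h import *
im,d,P=look("top")
np.save("P.npy",P)
for n in ["bin","basket","mat","scoop","lever_bar","spray_can","tape_roll","screwdriver"]:
    L=r.trace(n,"top")
    if not L: print(n,"none");continue
    m=L[0]["mask"]&np.isfinite(P[...,2])
    p=P[m];
    print(n,round(L[0]["p"],2),len(L),np.round(L[0]["pixel"]),rect(p),"z",np.round(np.percentile(p[:,2],[2,50,98]),3))
    np.save(f"m_{n}.npy",L[0]["mask"])
for b in r.trace("nut0","top"):
    p=P[b["mask"]];print("nut",round(b["p"],2),np.round(b["pixel"]),np.round(np.nanmean(p,0),3))
E
```

```text
bin 0.98 1 [381. 243.] (array([ 533.2, -266.6]), array([249.3, 156.6]), 78.7) z [0.002 0.027 0.086]
basket 0.8 1 [261. 228.] (array([566.1,  46.6]), array([188.9, 153.4]), 6.1) z [0.003 0.074 0.08 ]
mat 0.76 1 [160. 271.] (array([454.1, 277.7]), array([149.8, 161.2]), 12.9) z [0.    0.004 0.007]
scoop 0.78 2 [163. 290.] (array([443.5, 261.7]), array([ 79.5, 123.7]), 15.8) z [0.002 0.007 0.129]
lever_bar 0.66 2 [258. 226.] (array([570.2,  47.8]), array([197. , 121.1]), 6.7) z [0.068 0.075 0.081]
spray_can 0.81 3 [174. 162.] (array([739.1, 255.6]), array([98. , 67.2]), 41.6) z [0.002 0.147 0.153]
tape_roll 0.91 2 [283. 134.] (array([801.7, -12.4]), array([71.3, 73.9]), 7.7) z [-0.     0.022  0.026]
screwdriver 0.73 1 [383. 160.] (array([ 768.3, -228.6]), array([193.8,  23.9]), 62.1) z [0.015 0.024 0.029]
nut 0.62 [367. 250.] [ 0.527 -0.22   0.02 ]
nut 0.55 [377. 257.] [ 0.514 -0.247  0.019]
nut 0.54 [400. 256.] [ 0.508 -0.305  0.02 ]
nut 0.51 [378. 238.] [ 0.548 -0.254  0.019]
nut 0.39 [390. 253.] [ 0.508 -0.278  0.019]
```

```bash
python3 - <<'E'
from h import *
P=np.load("P.npy");z=P[...,2]
def show(n,m):
    p=P[m];c=p.mean(0);print(n,m.sum(),np.round(c*1000,1),rect(p),"z",np.round(np.percentile(z[m],[5,95]),3))
def region(x0,x1,y0,y1,z0,z1): return (P[...,0]>x0)&(P[...,0]<x1)&(P[...,1]>y0)&(P[...,1]<y1)&(z>z0)&(z<z1)
B=(0.40,0.66,-.42,-.12)
show("bin walltop",region(*B,.044,.056)); show("bin endwall",region(*B,.078,.095)); show("bin floor",region(*B,.002,.008)&np.load("m_bin.npy"))
for a in [(.56,.66),(.40,.52)]:
    m=region(*a,-.37,-.17,.047,.054);p=P[m];l=np.polyfit(p[:,1],p[:,0],1);print("wall",len(p),l)
S=(0.36,.54,.15,.36)
show("scoop handle>.09",region(*S,.09,.14));show("handle top>.115",region(*S,.118,.14));show("scoop>20",region(*S,.012,.033)); show("pan",region(*S,.0045,.009));show("mat",region(*S,-.01,.2)&np.load("m_mat.npy"))
K=(.42,.66,-.06,.14)
for k in [(.050,.064),(.064,.070),(.070,.074),(.074,.078),(.078,.09)]: show("lev %s"%(k,),region(*K,*k))
m=region(*K,.06,.09);p=P[m]
A=np.c_[p[:,:2],np.ones(len(p))];print(np.linalg.lstsq(A,p[:,2],rcond=None)[0])
show("bar",region(.42,.475,-.06,.14,.05,.11))
show("base",region(*K,.003,.010))
E
python3 - <<'E'
import cv2;im=cv2.imread('pics/top0.png')[170:320,110:440];cv2.imwrite('pics/c1.png',cv2.resize(im,(792,360),interpolation=cv2.INTER_CUBIC))
E
```

```text
bin walltop 1242 [ 532.9 -253.7   51.6] (array([ 533.1, -254.8]), array([223.4, 144.1]), 78.7) z [0.045 0.055]
bin endwall 242 [ 554.  -149.    85.3] (array([ 553.9, -149.8]), array([  9.4, 127.4]), 78.6) z [0.08  0.089]
bin floor 1112 [ 530.8 -268.1    5.2] (array([ 532.8, -266.5]), array([249.1, 156.1]), 78.7) z [0.003 0.008]
wall 367 [0.20352593 0.6505561 ]
wall 355 [0.1982391  0.51754206]
scoop handle>.09 124 [458.3 212.6 123. ] (array([457.3, 216.2]), array([25.3, 29.2]), 13.1) z [0.097 0.13 ]
handle top>.115 102 [458.8 209.9 127.2] (array([458.4, 211. ]), array([25.4, 18.1]), 14.4) z [0.123 0.13 ]
scoop>20 201 [439.3 267.5  23.8] (array([440.6, 271.5]), array([79.3, 69.6]), 15.8) z [0.013 0.033]
pan 1430 [451.  278.    5.9] (array([451.3, 258. ]), array([207. , 178.6]), 87.4) z [0.005 0.008]
mat 2738 [459.9 277.1   3.7] (array([454.1, 277.7]), array([149.8, 161.2]), 12.9) z [0.001 0.006]
lev (0.05, 0.064) 7 [560.   79.8  63.5] (array([562. ,  64.3]), array([131.,  86.]), 72.9) z [0.063 0.064]
lev (0.064, 0.07) 294 [576.   44.8  67.3] (array([590.9,  49.8]), array([136.8, 126.2]), 5.9) z [0.065 0.07 ]
lev (0.07, 0.074) 1135 [609.7  52.9  72.6] (array([574.5,  47.5]), array([170.5, 122.9]), 6.6) z [0.071 0.074]
lev (0.074, 0.078) 1576 [571.7  48.2  75.7] (array([567.5,  47.4]), array([178.8, 117.8]), 5.8) z [0.074 0.078]
lev (0.078, 0.09) 400 [541.4  44.5  79.4] (array([563.2,  42.5]), array([170.1, 105. ]), 9.2) z [0.078 0.082]
[-0.02495201 -0.00272944  0.08897893]<stdin>:4: RuntimeWarning: Mean of empty slice.
  ret = um.true_divide(
Traceback (most recent call last):
IndexError: index -1 is out of bounds for axis 0 with size 0
```

View pics/c1.png

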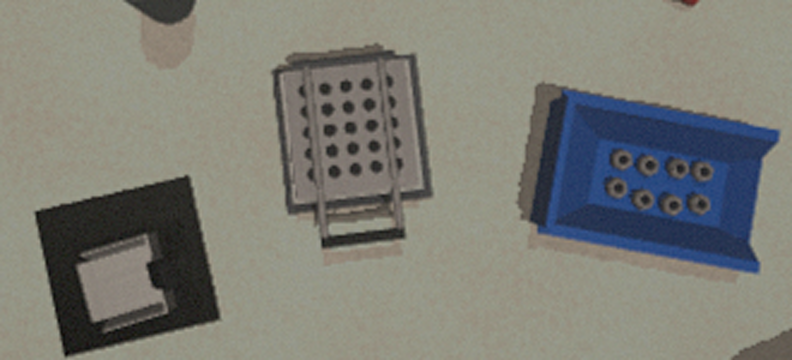

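Crop shows: bin nuts in two rows of four, bar black at crop (362,237), scoop handle at crop (163,275) on the right of the pan, lip left.

```bash
cat >> h.py <<'E'
def rot(z,y):
    z=np.array(z,float);z/=np.linalg.norm(z);y=np.array(y,float);y-=z*(y@z);y/=np.linalg.norm(y)
    return R.from_matrix(np.stack([np.cross(y,z),y,z],1))
def plan(p,Q,p0=None,Q0=None,vmax=4.0,wmax=.12):
    """identical rows taking the tool from its present pose to p,Q"""
    from scipy.linalg import logm,expm
    if p0 is None: p0,Q0=tool()
    M=lambda p,Q: np.block([[Q.as_matrix(),np.array(p).reshape(3,1)],[np.zeros((1,3)),1]])
    L=np.real(logm(np.linalg.inv(M(p0,Q0))@M(p,Q)))
    for n in range(1,80):
        E=expm(L/n);w=R.from_matrix(E[:3,:3]).as_rotvec();t=E[:3,3]*100
        if np.linalg.norm(w)<=wmax and np.linalg.norm(t)<=vmax: break
    print(n,"x",[*np.round(w,3).tolist(),*np.round(t,2).tolist()])
E
python3 - <<'E'
from h import *
P=np.load("P.npy")
for u,v in [(245,268),(254,269),(261,269),(270,268),(277,266),(256,258),(262,200),(256,197)]: print(u,v,np.round(P[v,u],3))
for u,v in [(225,199),(283,193),(290,251),(230,258)]: print("corner",u,v,np.round(P[v,u],3))
m=(P[...,2]>.055)&(P[...,2]<.1)&(P[...,0]<.505)&(P[...,0]>.4)&(abs(P[...,1]-.05)<.1)
p=P[m];print(len(p),rect(p),p[:,2].mean())
# tool test: above lever
p,Q=tool();print(p,Q.as_matrix().round(2).tolist())
E
```

```text
245 268 [0.487 0.075 0.079]
254 269 [0.485 0.055 0.081]
261 269 [0.484 0.039 0.081]
270 268 [0.486 0.019 0.081]
277 266 [0.49  0.003 0.079]
256 258 [0.505 0.051 0.001]
262 200 [0.642 0.035 0.071]
256 197 [0.649 0.049 0.071]
corner 225 199 [0.651 0.126 0.008]
corner 283 193 [ 0.665 -0.018  0.007]
corner 290 251 [ 0.521 -0.033  0.005]
corner 230 258 [0.506 0.115 0.007]
221 (array([489.6,  40. ]), array([79.8, 29.5]), 89.2) 0.07836258033245642
[ 0.19470349 -0.51438622  0.19710111] [[0.94, 0.35, -0.0], [0.35, -0.94, -0.0], [-0.0, -0.0, -1.0]]
```

```bash
python3 - <<'E'
from h import *
Q=rot([0,0,-1],[.9953,.097,0]);plan([.4845,.038,.14],Q)
E
```

```text
17 x [-0.0, 0.0, -0.077, 3.92, -0.44, 0.34]
```

Request:
apply_moves([
  [0,0,-0.077,3.92,-0.44,0.34,0.3],
  [0,0,-0.077,3.92,-0.44,0.34,0.3],
  [0,0,-0.077,3.92,-0.44,0.34,0.3],
  [0,0,-0.077,3.92,-0.44,0.34,0.3],
  [0,0,-0.077,3.92,-0.44,0.34,0.3],
  [0,0,-0.077,3.92,-0.44,0.34,0.3],
  [0,0,-0.077,3.92,-0.44,0.34,0.3],
  [0,0,-0.077,3.92,-0.44,0.34,0.3],
  [0,0,-0.077,3.92,-0.44,0.34,0.3],
  [0,0,-0.077,3.92,-0.44,0.34,0.3],
], force=40)

```text
time: 1.43
ee_pos: [0.4585, -0.2314, 0.1631]
ee_rot: [2.648, 1.689, 0.001]
ft_force: [1.0, 0.1, -0.3]
opening: 0.349
finger_force: 0.0
```

Request:
apply_moves([
  [0,0,-0.077,3.92,-0.44,0.34,0.3],
  [0,0,-0.077,3.92,-0.44,0.34,0.3],
  [0,0,-0.077,3.92,-0.44,0.34,0.3],
  [0,0,-0.077,3.92,-0.44,0.34,0.3],
  [0,0,-0.077,3.92,-0.44,0.34,0.3],
  [0,0,-0.077,3.92,-0.44,0.34,0.3],
  [0,0,-0.077,3.92,-0.44,0.34,0.3],
  [0,0,0,0,0,0,0.3],
  [0,0,0,0,0,0,0.3],
])

```text
time: 2.18
ee_pos: [0.4829, 0.042, 0.1395]
ee_rot: [-2.1, -2.336, -0.001]
ft_force: [-0.4, -0.5, 0.7]
opening: 0.351
finger_force: 0.0
```

```bash
python3 - <<'E'
from h import *
im,d,P=look("wrist");cv2.imwrite("pics/w1.png",im[:,:,::-1])
s=r.read_state();print(s["opening"],s["ee_pos"],s["time"],s["joint_pos"])
L=r.trace("lever_bar","wrist");print([(l["p"],l["pixel"]) for l in L])
m=(P[...,2]>.062)&(P[...,2]<.1)&(P[...,0]<.495)&(P[...,0]>.44)&(abs(P[...,1]-.04)<.05);p=P[m];print(len(p),rect(p),np.percentile(p[:,2],[5,50,95]))
Q=rot([0,0,-1],[.9953,.097,0]);plan([.4845,.038,.056],Q)
E
```

```text
0.3498112899420917 [0.48343533 0.03904063 0.13942161] 2.2333 [ 0.34577765  0.26751083 -0.55855692  1.75873893  0.15438729  1.15871541
 -0.15696402]
[(0.95, [417.3, 203.5]), (0.74, [295.1, 363.3])]
1775 (array([488.4,  41.6]), array([20.5, 80.4]), 5.8) [0.07530939 0.07830409 0.08000984]
3 x [0.0, 0.0, 0.001, 0.02, 0.03, 2.78]
```

View pics/w1.png

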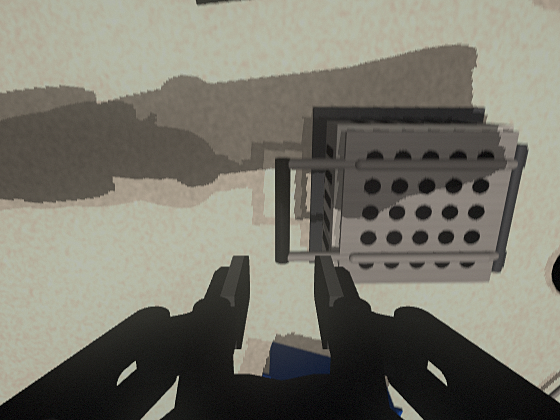

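Request:
apply_moves([
  [0,0,0,0,0.05,2.8,0.3],
  [0,0,0,0,0.05,2.8,0.3],
  [0,0,0,0,0,2.75,0.3],
  [0,0,0,0,0,0,1],
  [0,0,0,0,0,0,1],
  [0,0,0,0,0,0,1],
  [0,0,0,0,0,0,1],
  [0,0,0,0,0,0,1],
])

```text
time: 2.95
ee_pos: [0.4862, 0.0386, 0.0576]
ee_rot: [2.106, 2.327, 0.004]
ft_force: [-0.1, -0.4, 0.1]
opening: 0.001
finger_force: 0.0
```

```bash
python3 -c "
import numpy as np
t=np.linspace(.05,1.72,16);c,s=np.cos(t),np.sin(t)
for i in range(15):print([0,0,0,0,round(17*(c[i]-c[i+1]),2),round(-17*(s[i+1]-s[i]),2),1])"; python3 -c "
from h import *
print(tool()[0],r.read_state()['opening'])"
```

```text
[0, 0, 0, 0, np.float64(0.2), np.float64(-1.88), 1]
[0, 0, 0, 0, np.float64(0.41), np.float64(-1.85), 1]
[0, 0, 0, 0, np.float64(0.61), np.float64(-1.79), 1]
[0, 0, 0, 0, np.float64(0.81), np.float64(-1.71), 1]
[0, 0, 0, 0, np.float64(0.99), np.float64(-1.61), 1]
[0, 0, 0, 0, np.float64(1.16), np.float64(-1.49), 1]
[0, 0, 0, 0, np.float64(1.32), np.float64(-1.35), 1]
[0, 0, 0, 0, np.float64(1.46), np.float64(-1.2), 1]
[0, 0, 0, 0, np.float64(1.59), np.float64(-1.03), 1]
[0, 0, 0, 0, np.float64(1.69), np.float64(-0.85), 1]
[0, 0, 0, 0, np.float64(1.78), np.float64(-0.65), 1]
[0, 0, 0, 0, np.float64(1.84), np.float64(-0.45), 1]
[0, 0, 0, 0, np.float64(1.88), np.float64(-0.24), 1]
[0, 0, 0, 0, np.float64(1.89), np.float64(-0.03), 1]
[0, 0, 0, 0, np.float64(1.88), np.float64(0.18), 1]
[0.48619272 0.03861432 0.057587  ] 0.0006444133803804658
```

```bash
python3 - <<'E'
from h import *
im,d,P=look("wrist");cv2.imwrite("pics/w2.png",im[:,:,::-1])
im2,d2,P2=look("side");cv2.imwrite("pics/s2.png",cv2.resize(im2[170:290,200:360,::-1],(640,480)))
cv2.imwrite("pics/ws2.png",np.hstack([cv2.resize(im[:,:,::-1],(400,300)),cv2.resize(im2[190:280,215:335,::-1],(400,300))]))
E
```

```text
(no output)
```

View pics/ws2.png

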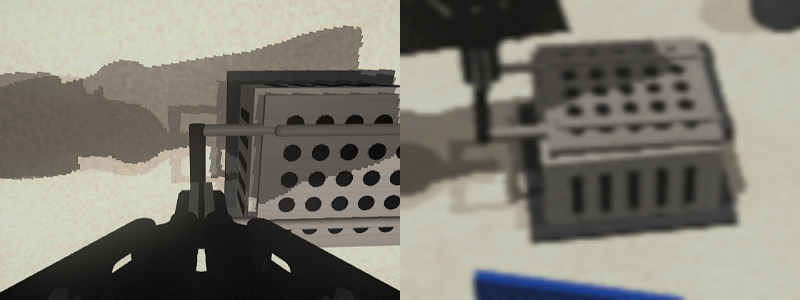

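```bash
python3 - <<'E'
import cv2
im=cv2.imread("pics/w2.png")[150:350,220:350];cv2.imwrite("pics/w2c.png",cv2.resize(im,(390,600),interpolation=cv2.INTER_CUBIC)*2)
from h import *
s=r.read_state();print(s["opening"],s["finger_force"],s["ft_force"])
E
```

```text
-0.0017946581935603578 0.0 [ 0.91235094 -0.26828181 -0.76952252]
```

View pics/w2c.png

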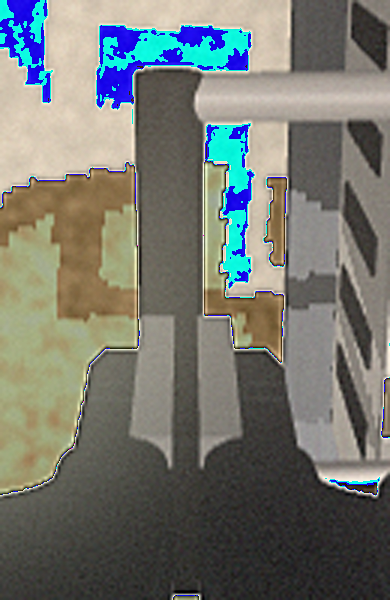

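Request:
apply_moves([
  [0,0,0,0,0,0,1],
  [0,0,0,0,0.2,-1.88,1],
  [0,0,0,0,0.41,-1.85,1],
  [0,0,0,0,0.61,-1.79,1],
  [0,0,0,0,0,0,1],
])

```text
time: 3.47
ee_pos: [0.5008, 0.0408, 0.1149]
ee_rot: [2.103, 2.325, 0.011]
ft_force: [0.9, 0.4, -0.5]
opening: 0.001
finger_force: 0.0
```

```bash
python3 - <<'E'
from h import *
im,d,P=look("top")
m=(P[...,2]>.055)&(P[...,2]<.25)&(P[...,0]<.52)&(P[...,0]>.45)&(P[...,1]>.062)&(P[...,1]<.085)
p=P[m];print(len(p),np.round(p[::6],3).tolist())
E
```

```text
8 [[0.518, 0.082, 0.074], [0.516, 0.077, 0.075]]
```

```bash
python3 - <<'E'
from h import *
im,d,P=look("wrist");L=r.trace("lever_bar","wrist")
for l in L: 
    p=P[l["mask"]];p=p[np.isfinite(p[:,2])]
    print(l["p"],l["pixel"],len(p)); 
    print(np.round(p[p[:,0].argsort()][::max(1,len(p)//12)],3).tolist())
m=(P[...,2]>.055)&(P[...,2]<.2)&(P[...,0]<.515)&(P[...,0]>.44)&(abs(P[...,1]-.04)<.05)
p=P[m];print(len(p),np.round(p[::max(1,len(p)//20)],3).tolist())
cv2.imwrite("pics/w3.png",np.clip(im[:,:,::-1].astype(int)*2,0,255).astype(np.uint8))
E
```

```text
0.96 [410.6, 207.6] 34812
[[0.474, 0.078, 0.076], [0.525, 0.094, 0.076], [0.538, 0.093, 0.075], [0.549, 0.092, 0.074], [0.561, 0.084, 0.079], [0.572, 0.053, 0.075], [0.584, 0.068, 0.074], [0.595, 0.048, 0.073], [0.607, 0.042, 0.073], [0.619, 0.057, 0.072], [0.63, 0.087, 0.073], [0.643, 0.026, 0.072]]
8466 [[0.474, 0.08, 0.072], [0.509, 0.081, 0.078], [0.483, 0.073, 0.079], [0.484, 0.057, 0.079], [0.479, 0.039, 0.078], [0.485, 0.021, 0.079], [0.504, 0.052, 0.159], [0.509, 0.048, 0.158], [0.497, 0.051, 0.172], [0.506, 0.048, 0.169], [0.509, 0.048, 0.173], [0.505, 0.047, 0.176], [0.494, 0.052, 0.19], [0.49, 0.052, 0.194], [0.473, 0.051, 0.198], [0.486, 0.051, 0.198], [0.478, 0.045, 0.191], [0.474, 0.05, 0.2], [0.481, 0.046, 0.198], [0.502, 0.04, 0.197], [0.497, 0.028, 0.198]]
```

View pics/w3.png

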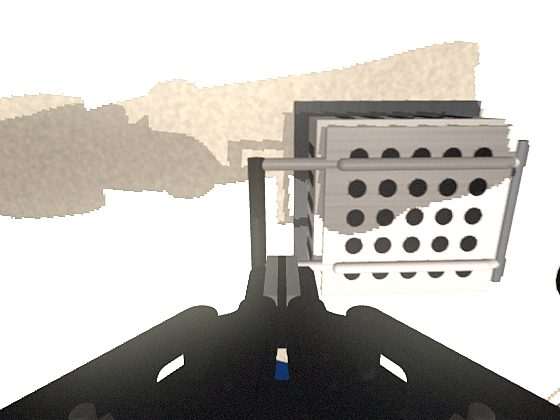

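```bash
python3 - <<'E'
from h import *
p0,Q=tool();im,d,P=look("wrist");c=r.calibration("wrist")
print(p0,Q.as_matrix().round(3).tolist(),np.round(c["position"],3),R.from_rotvec(c["rotation"]).as_matrix().round(3).tolist())
for v in range(250,300,4): print(v,[ (np.round(Q.inv().apply(P[v,u]-p0)*1000).tolist(),round(float(d[v,u]),3)) for u in (272,292)])
im,d,P=look("side");m=(P[...,2]>.09)&(P[...,2]<.2)&(abs(P[...,0]-.5)<.1)&(abs(P[...,1]-.04)<.06);q=Q.inv().apply(P[m]-p0)*1000
print(len(q));q=q[q[:,2].argsort()[::-1]];print(np.round(q[:200:8]).tolist())
E
```

```text
[0.49599084 0.03985819 0.11060163] [[-0.1, 0.995, -0.001], [0.995, 0.1, -0.0], [-0.0, -0.001, -1.0]] [0.488 0.114 0.287] [[0.995, -0.096, -0.027], [0.1, 0.952, 0.291], [-0.003, -0.292, 0.956]]
250 [([-53.0, -9.0, 110.0], 0.312), ([-53.0, 10.0, 111.0], 0.312)]
254 [([-57.0, -9.0, 112.0], 0.315), ([-57.0, 10.0, 110.0], 0.312)]
258 [([11.0, -4.0, -42.0], 0.148), ([11.0, 5.0, -42.0], 0.147)]
262 [([11.0, -4.0, -47.0], 0.143), ([11.0, 4.0, -47.0], 0.143)]
266 [([11.0, -4.0, -50.0], 0.14), ([10.0, 4.0, -49.0], 0.141)]
270 [([10.0, -4.0, -51.0], 0.139), ([11.0, 4.0, -53.0], 0.137)]
274 [([11.0, -4.0, -57.0], 0.134), ([11.0, 4.0, -57.0], 0.134)]
278 [([11.0, -4.0, -60.0], 0.131), ([11.0, 4.0, -61.0], 0.13)]
282 [([11.0, -3.0, -63.0], 0.127), ([11.0, 4.0, -64.0], 0.127)]
286 [([11.0, -3.0, -66.0], 0.125), ([10.0, 4.0, -66.0], 0.125)]
290 [([11.0, -3.0, -69.0], 0.122), ([11.0, 4.0, -69.0], 0.122)]
294 [([11.0, -3.0, -72.0], 0.119), ([11.0, 4.0, -72.0], 0.119)]
298 [([10.0, -3.0, -73.0], 0.119), ([11.0, 4.0, -75.0], 0.116)]
345
[[-10.0, 3.0, -36.0], [-11.0, 1.0, -39.0], [-12.0, -4.0, -41.0], [-5.0, 8.0, -43.0], [-6.0, -8.0, -45.0], [-9.0, -12.0, -48.0], [-13.0, 6.0, -49.0], [-8.0, 13.0, -50.0], [-7.0, 8.0, -52.0], [-7.0, -9.0, -54.0], [-10.0, 2.0, -56.0], [-6.0, 13.0, -57.0], [-11.0, 2.0, -59.0], [-9.0, -13.0, -61.0], [-11.0, -7.0, -62.0], [-11.0, -2.0, -64.0], [-7.0, 9.0, -66.0], [-9.0, 5.0, -68.0], [-11.0, 0.0, -70.0], [-5.0, 1.0, -71.0], [-6.0, 14.0, -73.0], [-6.0, 16.0, -75.0], [-14.0, 7.0, -77.0], [-10.0, 27.0, -77.0], [-10.0, 14.0, -78.0]]
```

The gripper's real tips sit about 40 mm short of the reported TCP: both cameras agree, and the grip missed. I'll account for that offset and redo the grasp.

```bash
cat >> h.py <<'E'
TO=.059
def gplan(g,Q,**k):  # g: true grasp point
    g=np.array(g,float);plan(g+TO*Q.as_matrix()[:,2],Q,**k)
def grasp():
    p,Q=tool();return p-TO*Q.as_matrix()[:,2],Q
E
python3 - <<'E'
from h import *
gplan([.4845,.038,.0745],rot([0,0,-1],[.9953,.097,0]),vmax=3.5)
E
```

```text
3 x [-0.001, 0.0, 0.001, -0.02, -0.36, 3.15]
```

Request:
apply_moves([
  [0,0,0,0,-1.1,0,0.3],
  [0,0,0,0,0,0,0.3],
  [0,0,0,0,0,0,0.3],
  [0,0,0,0,0,2.4,0.3],
  [0,0,0,0,0,2.4,0.3],
  [0,0,0,0,0,2.4,0.3],
  [0,0,0,0,0,2.25,0.3],
  [0,0,0,0,0,0,0.3],
  [0,0,0,0,0,0,1],
  [0,0,0,0,0,0,1],
])

```text
time: 4.55
ee_pos: [0.4835, 0.0388, 0.0165]
ee_rot: [-2.105, -2.328, 0.006]
ft_force: [-3.0, -0.5, -1.3]
opening: 0.109
finger_force: 38.9
```

Request:
apply_moves([
  [0,0,0,0,0,0,1],
  [0,0,0,0,0,0,1],
  [0,0,0,0,0,0,1],
  [0,0,0,0,0,0,1],
])

```text
time: 4.88
ee_pos: [0.4836, 0.0388, 0.0167]
ee_rot: [-2.106, -2.329, 0.005]
ft_force: [-5.3, -0.2, -1.0]
opening: 0.114
finger_force: 38.9
```

Gripped (opening 0.114 ≈ 10 mm). Now the arc.

Request:
apply_moves([
  [0,0,0,0,0.2,-1.88,1],
  [0,0,0,0,0.41,-1.85,1],
  [0,0,0,0,0.61,-1.79,1],
  [0,0,0,0,0.81,-1.71,1],
  [0,0,0,0,0.99,-1.61,1],
  [0,0,0,0,1.16,-1.49,1],
  [0,0,0,0,1.32,-1.35,1],
])

```text
time: 5.47
ee_pos: [0.5329, 0.0439, 0.1349]
ee_rot: [-2.101, -2.324, 0.02]
ft_force: [-16.1, -1.8, 10.3]
opening: 0.109
finger_force: 39.1
```

Request:
apply_moves([
  [0,0,0,0,1.46,-1.2,1],
  [0,0,0,0,1.59,-1.03,1],
  [0,0,0,0,1.69,-0.85,1],
  [0,0,0,0,1.78,-0.65,1],
  [0,0,0,0,1.84,-0.45,1],
  [0,0,0,0,1.88,-0.24,1],
  [0,0,0,0,1.89,-0.03,1],
  [0,0,0,0,1.88,0.18,1],
  [0,0,0,0,0,0,1],
])

```text
time: 6.22
ee_pos: [0.6854, 0.06, 0.1788]
ee_rot: [2.104, 2.325, 0.016]
ft_force: [2.3, 1.2, 2.6]
opening: 0.113
finger_force: 41.3
```

Request:
apply_moves([
  [0,0,0,0,0,0,0.2],
  [0,0,0,0,0,0,0.2],
  [0,0,0,0,0,0,0.2],
  [0,0,0,0,0,0,0.2],
  [0,0,0,0,0,-2,0.1],
  [0,0,0,0,0,-3,0.05],
  [0,0,0,0,0,-2,0.05],
  [0,0,0,0,0,0,0.05],
])

```text
time: 6.88
ee_pos: [0.6819, 0.0589, 0.2521]
ee_rot: [2.104, 2.324, 0.012]
ft_force: [-0.1, -0.3, 0.8]
opening: 0.477
finger_force: 0.0
```

```bash
cat >> h.py <<'E'
def scoopQ(yaw,pitch=0,sgn=1):
    """tool orientation holding the scoop; pitch>0 = lip up (rad), yaw rad"""
    S=R.from_euler('ZY',[yaw,-pitch]);a=np.radians(20)
    up=S.apply([-np.sin(a),0,np.cos(a)]);n=S.apply([np.cos(a),0,np.sin(a)])
    return rot(-up,sgn*n),S,up
E
python3 - <<'E'
from h import *
print(grasp()[0],r.read_state()["joint_pos"].round(2))
Q,S,up=scoopQ(np.radians(105));o=np.array([.439,.281,.003]);g=o+S.apply([-.064,0,.096])
print(g,up)
gplan(g+.085*up,Q)
Q1=rot([0,0,-1],[np.cos(np.radians(105)),np.sin(np.radians(105)),0]);gplan(g+[.03,-.03,.09],Q1)
im,d,P=look("side");m=(P[...,2]>.1)&(abs(P[...,0]-.67)<.1)&(abs(P[...,1]-.05)<.07);print(np.round(P[m][::60],3).tolist())
E
```

```text
[0.6812639  0.05878362 0.31114045] [ 0.13  0.63 -0.5   0.95  0.29  1.61 -0.17]
[0.45556442 0.21918075 0.099     ] [ 0.08852133 -0.33036609  0.93969262]
15 x [-0.017, 0.021, -0.114, 1.94, -0.3, 0.93]
15 x [0.001, 0.001, -0.116, 1.78, -0.14, 0.81]
[[0.644, 0.058, 0.537], [0.671, 0.023, 0.543], [0.702, 0.033, 0.539], [0.663, 0.03, 0.537], [0.692, 0.027, 0.536], [0.654, 0.034, 0.532], [0.681, 0.023, 0.533], [0.648, 0.04, 0.526], [0.677, 0.025, 0.528], [0.646, 0.047, 0.52], [0.674, 0.023, 0.524], [0.709, 0.04, 0.519], [0.672, 0.025, 0.519], [0.707, 0.037, 0.515], [0.672, 0.025, 0.514], [0.706, 0.037, 0.51], [0.667, 0.025, 0.51], [0.7, 0.029, 0.507], [0.663, 0.027, 0.505], [0.693, 0.026, 0.503], [0.656, 0.034, 0.498], [0.687, 0.026, 0.499], [0.65, 0.037, 0.493], [0.68, 0.023, 0.495], [0.646, 0.049, 0.485], [0.675, 0.021, 0.491], [0.71, 0.042, 0.483], [0.668, 0.025, 0.485], [0.701, 0.029, 0.482], [0.665, 0.027, 0.479], [0.702, 0.029, 0.477], [0.673, 0.023, 0.476], [0.651, 0.047, 0.466], [0.685, 0.027, 0.47], [0.652, 0.042, 0.462], [0.682, 0.026, 0.465], [0.647, 0.04, 0.457], [0.679, 0.029, 
[... 824 characters left out ...]
[0.662, 0.04, 0.369], [0.684, 0.049, 0.363], [0.705, 0.044, 0.363], [0.631, 0.039, 0.361], [0.723, 0.07, 0.345], [0.657, 0.04, 0.355], [0.732, 0.051, 0.347], [0.662, 0.044, 0.346], [0.634, 0.041, 0.344], [0.722, 0.049, 0.338], [0.707, 0.049, 0.333], [0.654, 0.041, 0.331], [0.706, 0.05, 0.32], [0.65, 0.049, 0.312], [0.702, 0.053, 0.303], [0.701, 0.055, 0.293], [0.677, 0.095, 0.228], [0.674, 0.098, 0.207], [0.69, 0.025, 0.239], [0.67, 0.092, 0.181], [0.687, 0.021, 0.217], [0.676, 0.045, 0.191], [0.666, 0.082, 0.155], [0.675, 0.026, 0.185], [0.681, 0.008, 0.19], [0.679, 0.005, 0.184], [0.679, -0.001, 0.18], [0.661, 0.063, 0.122], [0.658, 0.069, 0.106], [0.67, 0.014, 0.137], [0.669, -0.0, 0.13]]
```

Request:
apply_moves([
  [-0.017,0.021,-0.114,1.94,-0.3,0.93,0.05],
  [-0.017,0.021,-0.114,1.94,-0.3,0.93,0.05],
  [-0.017,0.021,-0.114,1.94,-0.3,0.93,0.05],
  [-0.017,0.021,-0.114,1.94,-0.3,0.93,0.05],
  [-0.017,0.021,-0.114,1.94,-0.3,0.93,0.05],
  [-0.017,0.021,-0.114,1.94,-0.3,0.93,0.05],
  [-0.017,0.021,-0.114,1.94,-0.3,0.93,0.05],
  [-0.017,0.021,-0.114,1.94,-0.3,0.93,0.05],
])

```text
time: 7.6
ee_pos: [0.5873, 0.1855, 0.1768]
ee_rot: [-0.838, -2.976, -0.319]
ft_force: [0.6, -0.3, 0.3]
opening: 0.471
finger_force: 0.0
```

Request:
apply_moves([
  [-0.017,0.021,-0.114,1.94,-0.3,0.93,0.05],
  [-0.017,0.021,-0.114,1.94,-0.3,0.93,0.05],
  [-0.017,0.021,-0.114,1.94,-0.3,0.93,0.05],
  [-0.017,0.021,-0.114,1.94,-0.3,0.93,0.05],
  [-0.017,0.021,-0.114,1.94,-0.3,0.93,0.05],
  [-0.017,0.021,-0.114,1.94,-0.3,0.93,0.05],
  [-0.017,0.021,-0.114,1.94,-0.3,0.93,0.05],
  [0,0,0,0,0,0,0.05],
])

```text
time: 8.27
ee_pos: [0.4491, 0.2067, 0.1153]
ee_rot: [0.394, -3.004, -0.536]
ft_force: [-0.1, -0.7, -0.8]
opening: 0.481
finger_force: 0.0
```

```bash
python3 - <<'E'
from h import *
print(grasp()[0],r.read_state()["joint_pos"].round(2))
im,d,P=look("wrist")
L=r.trace("scoop","wrist");print([(l["p"],l["pixel"]) for l in L])
im2,d2,P2=look("top")
S=(0.36,.54,.12,.36)
# wrist cloud: handle points below fingers
for Pn,nm in ((P,"w"),(P2,"t")):
    for z0,z1 in ((.118,.14),(.08,.1),(.028,.036)):
        m=(Pn[...,0]>S[0])&(Pn[...,0]<S[1])&(Pn[...,1]>.18)&(Pn[...,1]<S[3])&(Pn[...,2]>z0)&(Pn[...,2]<z1)
        if m.sum()>10: print(nm,z0,m.sum(),rect(Pn[m]),Pn[m].mean(0).round(3))
cv2.imwrite("pics/w4.png",im[:,:,::-1])
Q,Sr,up=scoopQ(np.radians(105));o=np.array([.439,.281,.003]);g=o+Sr.apply([-.064,0,.096]);gplan(g,Q)
E
```

```text
[0.45542169 0.1871258  0.1705735 ] [ 0.64  0.54 -1.13  1.78  0.15  1.07  1.34]
[(0.6, [309.8, 212.2])]
w 0.118 1426 (array([457. , 212.7]), array([26.5, 18.7]), 15.2) [0.456 0.211 0.127]
w 0.08 266 (array([442.5, 220.2]), array([ 2.9, 23.3]), 17.4) [0.442 0.22  0.09 ]
w 0.028 646 (array([440.4, 271.7]), array([79.7, 74.4]), 16.2) [0.439 0.271 0.032]
t 0.028 89 (array([440.6, 271.4]), array([79.8, 68. ]), 15.4) [0.442 0.272 0.032]
3 x [0.003, -0.002, -0.002, -0.1, 0.06, 2.71]
```

View pics/w4.png

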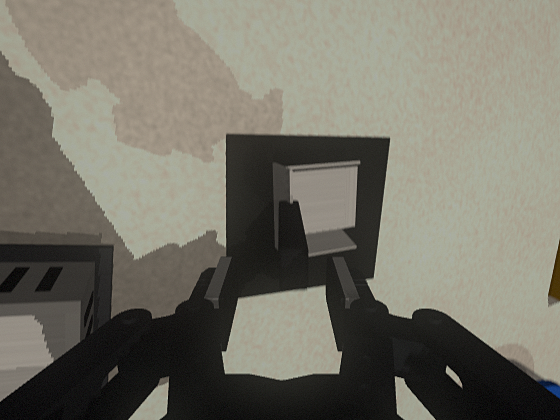

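Request:
apply_moves([
  [0.003,-0.002,-0.002,-0.1,0.06,2.0,0.05],
  [0,0,0,-0.1,0.06,2.0,0.05],
  [0,0,0,-0.1,0.06,2.0,0.05],
  [0,0,0,0,0,2.1,0.05],
  [0,0,0,0,0,0,0.05],
  [0,0,0,0,0,0,1],
  [0,0,0,0,0,0,1],
  [0,0,0,0,0,0,1],
  [0,0,0,0,0,0,1],
  [0,0,0,0,0,0,1],
], force=110)

```text
time: 9.25
ee_pos: [0.4512, 0.2397, 0.0454]
ee_rot: [0.396, -3.02, -0.541]
ft_force: [0.4, -0.4, 6.5]
opening: 0.176
finger_force: 107.5
```

Request:
apply_moves([
  [0,0,0,0,0,0,1],
  [0,0,0,0,0,-1,1],
  [0,0,0,0,0,-2,1],
  [0,0,0,0,0,-3,1],
  [0,0,0,0,0,-2,1],
  [0,0,0,0,0,0,1],
  [0,0,0,0,0,0,1],
])

```text
time: 9.83
ee_pos: [0.4579, 0.2108, 0.1191]
ee_rot: [0.394, -3.019, -0.536]
ft_force: [-0.6, 0.4, -2.4]
opening: 0.173
finger_force: 107.4
```

```bash
python3 - <<'E'
from h import *
g,Q=grasp();print(g,Q.as_matrix().round(3).tolist(),r.read_state()["opening"])
print(r.read_state()["joint_pos"].round(2))
for n in ("top","side"):
    im,d,P=look(n);L=r.trace("scoop",n)
    for l in L[:1]:
        p=P[l["mask"]&(d>0)];q=Q.inv().apply(p-g)
        # nominal scoop coords from tool: x_s,z_s in handle frame; express points in scoop frame assuming nominal grasp
        A=np.radians(20);S=Q*R.from_matrix(np.stack([[0,-1,0],[np.cos(A),0,-np.sin(A)],[-np.sin(A),0,-np.cos(A)]],0)) 
        s=S.inv().apply(p-g)+[-.064,0,.096]
        print(n,l["p"],len(p),"frac",S.as_matrix().round(2).tolist())
        f=s[(abs(s[:,1])<.025)&(s[:,0]>-.03)&(s[:,2]<.02)];print("floor pts",len(f),np.polyfit(f[:,0],f[:,2],1) if len(f)>10 else "")
        print("x range",np.percentile(s[:,0],[1,99]).round(3),"y",np.percentile(s[:,1],[1,99]).round(3),"z",np.percentile(s[:,2],[1,99]).round(3))
cv2.imwrite("pics/s5.png",im[:,:,::-1])
E
```

```text
[0.46342412 0.19122023 0.17452005] [[-0.966, -0.24, -0.093], [-0.257, 0.908, 0.332], [0.005, 0.345, -0.939]] 0.1729933750676972
[ 0.63  0.54 -1.13  1.77  0.16  1.07  1.34]Traceback (most recent call last):
  File "<stdin>", line 9, in <module>
  File "scipy/spatial/transform/_rotation.pyx", line 1143, in scipy.spatial.transform._rotation.Rotation.from_matrix
ValueError: Non-positive determinant (left-handed or null coordinate frame) in rotation matrix 0: [[ 0.         -1.          0.        ]
 [ 0.93969262  0.         -0.34202014]
 [-0.34202014  0.         -0.93969262]].
```

```bash
cat >> h.py <<'E'
_a=np.radians(20);_c,_s=np.cos(_a),np.sin(_a)
M=R.from_matrix([[0,1,0],[_c,0,_s],[_s,0,-_c]])   # scoop axes in the tool
GP=np.array([-.064,0,.096])
def scoop():
    g,Q=grasp();S=Q*M;return g-S.apply(GP),S      # nominal scoop pose from grip
def splan(o,yaw,pitch,dg=(0,0,0),**k):
    """rows to put scoop origin at o with yaw/pitch in degrees (pitch>0 lip up)"""
    S=R.from_euler('ZY',[np.radians(yaw),-np.radians(pitch)]);g=np.array(o)+S.apply(GP);gplan(g,S*M.inv(),**k)
E
python3 - <<'E'
from h import *
o,S=scoop();print(o.round(4),S.as_euler('ZYX',degrees=True).round(1))
for n in ("top","side","wrist"):
    im,d,P=look(n);L=r.trace("scoop",n)
    for l in L[:1]:
        p=P[l["mask"]&(d>0)];s=S.inv().apply(p-o)
        f=s[(abs(s[:,1])<.022)&(s[:,0]>-.03)&(s[:,0]<.03)&(s[:,2]<.02)];print(n,l["p"],len(p),"floor pts",len(f),np.polyfit(f[:,0],f[:,2],1).round(4) if len(f)>10 else "")
        print("x",np.percentile(s[:,0],[1,99]).round(3),"y",np.percentile(s[:,1],[1,99]).round(3),"z",np.percentile(s[:,2],[1,99]).round(3))
    if n=="side": cv2.imwrite("pics/s5.png",im[:,:,::-1])
E
```

```text
[0.444  0.2536 0.0771] [105.   -0.2   0.5]
top 0.91 670 floor pts 185 [-0.0042  0.0012]
x [-0.044  0.039] y [-0.038  0.04 ] z [-0.003  0.038]
side 0.59 577 floor pts 10 
x [-0.076  0.178] y [-0.059  0.04 ] z [-0.078  0.1  ]
wrist 0.72 16205 floor pts 3760 [0.002  0.0012]
x [-0.08   0.042] y [-0.036  0.04 ] z [-0.     0.125]
```

```bash
cat >> h.py <<'E'
BO=np.array([.533,-.2548,0]);BY=78.7
def spose(o,yaw,pitch):
    S=R.from_euler('ZY',[np.radians(yaw),-np.radians(pitch)]);Q=S*M.inv();return np.array(o)+S.apply(GP)+TO*Q.as_matrix()[:,2],Q
def lpose(x,z,pitch,y=0.):   # lip at bin x,y,z (mm)
    S=R.from_euler('ZY',[np.radians(BY),-np.radians(pitch)]);lip=BO+R.from_euler('z',BY,degrees=True).apply(np.array([x,y,z])/1000)
    return spose(lip-S.apply([.042,0,0]),BY,pitch)
def chain(poses,start=None,**k):
    p0,Q0=start or tool()
    for p,Q in poses: plan(p,Q,p0,Q0,**k);p0,Q0=p,Q
E
python3 - <<'E'
from h import *
o,S=scoop();print(o)
chain([spose(o+[0,0,.07],105,2),spose([.47,.0,.15],92,2),lpose(-92,100,0)],vmax=3.5)
E
```

```text
[0.44451091 0.25480988 0.07776483]
2 x [-0.015, -0.004, -0.001, 0.04, 1.16, -3.23]
8 x [-0.0, -0.011, 0.026, 0.33, -2.96, -1.22]
12 x [0.003, -0.007, 0.018, -0.45, -3.12, -0.77]
```

Request:
apply_moves([
  [-0.015,0,0,0.04,1.16,-3.23,1],
  [-0.015,0,0,0.04,1.16,-3.23,1],
  [0,-0.011,0.026,0.33,-2.96,-1.22,1],
  [0,-0.011,0.026,0.33,-2.96,-1.22,1],
  [0,-0.011,0.026,0.33,-2.96,-1.22,1],
  [0,-0.011,0.026,0.33,-2.96,-1.22,1],
  [0,-0.011,0.026,0.33,-2.96,-1.22,1],
  [0,-0.011,0.026,0.33,-2.96,-1.22,1],
  [0,-0.011,0.026,0.33,-2.96,-1.22,1],
  [0,-0.011,0.026,0.33,-2.96,-1.22,1],
])

```text
time: 11.07
ee_pos: [0.4725, -0.0469, 0.1892]
ee_rot: [0.054, -3.075, -0.596]
ft_force: [0.8, 0.0, -1.7]
opening: 0.177
finger_force: 108.1
```

Request:
apply_moves([
  [0.003,-0.007,0.018,-0.45,-3.12,-0.77,1],
  [0.003,-0.007,0.018,-0.45,-3.12,-0.77,1],
  [0.003,-0.007,0.018,-0.45,-3.12,-0.77,1],
  [0.003,-0.007,0.018,-0.45,-3.12,-0.77,1],
  [0.003,-0.007,0.018,-0.45,-3.12,-0.77,1],
  [0.003,-0.007,0.018,-0.45,-3.12,-0.77,1],
  [0.003,-0.007,0.018,-0.45,-3.12,-0.77,1],
  [0.003,-0.007,0.018,-0.45,-3.12,-0.77,1],
  [0.003,-0.007,0.018,-0.45,-3.12,-0.77,1],
  [0.003,-0.007,0.018,-0.45,-3.12,-0.77,1],
])

```text
time: 11.9
ee_pos: [0.5014, -0.3669, 0.1475]
ee_rot: [0.242, 3.058, 0.545]
ft_force: [0.3, -0.1, -1.3]
opening: 0.174
finger_force: 107.9
```

Request:
apply_moves([
  [0.003,-0.007,0.018,-0.45,-3.12,-0.77,1],
  [0.003,-0.007,0.018,-0.45,-3.12,-0.77,1],
  [0,0,0,0,0,0,1],
])

```text
time: 12.15
ee_pos: [0.4966, -0.4395, 0.1373]
ee_rot: [0.319, 3.049, 0.524]
ft_force: [-2.0, -2.3, -2.5]
opening: 0.17
finger_force: 107.9
```

```bash
python3 - <<'E'
from h import *
o,S=scoop();Bq=R.from_euler('z',BY,degrees=True)
print("lip in bin",(Bq.inv().apply(o+S.apply([.042,0,0])-BO)*1000).round(1),S.as_euler('ZYX',degrees=True).round(1),r.read_state()["joint_pos"].round(2))
im,d,P=look("top")
for b in r.trace("nut0","top"):
    print("nut",round(b["p"],2),(Bq.inv().apply(np.nanmean(P[b["mask"]],0)-BO)*1000).round())
L=r.trace("scoop","top")
p=P[L[0]["mask"]&(d>0)];s=S.inv().apply(p-o);print(L[0]["p"],np.percentile(s,[1,99],axis=0).round(3).tolist())
f=s[(abs(s[:,1])<.022)&(abs(s[:,0])<.03)&(abs(s[:,2])<.02)];print(len(f),np.polyfit(f[:,0],f[:,2],1).round(4))
chain([lpose(-88,60,-37),lpose(-82,8,-36),lpose(-60,6,-26),lpose(-40,6,-19),lpose(-20,6,-13),lpose(0,6,-6),lpose(25,6,-3)],vmax=2,wmax=.1)
E
```

```text
lip in bin [-102.8   -1.2   96. ] [78.1  0.5  0.2] [ 1.22  0.9  -0.86  0.97  0.32  1.62  1.91]
nut 0.63 [ 6.  6. 20.]
nut 0.53 [ 11. -13.  20.]
nut 0.53 [ 31. -16.  21.]
nut 0.52 [-54.  15.  19.]
nut 0.5 [-26.  19.  21.]
nut 0.43 [32. 13. 19.]
0.67 [[-0.127, -0.039, -0.097], [0.039, 0.04, 0.073]]
507 [-0.002   0.0019]
7 x [0.092, -0.0, 0.0, 0.03, 0.66, -0.0]
3 x [-0.006, -0.0, 0.0, 0.0, 0.65, 1.64]
2 x [-0.087, 0.0, -0.0, -0.0, 0.53, 0.45]
2 x [-0.061, 0.0, 0.0, 0.0, 0.6, 0.35]
2 x [-0.052, -0.0, -0.0, -0.0, 0.66, 0.4]
2 x [-0.061, 0.0, 0.0, -0.0, 0.59, 0.57]
2 x [-0.026, 0.0, -0.0, 0.0, 1.03, 0.5]
```

Request:
apply_moves([
  [0.092,0,0,0.03,0.66,0,1],
  [0.092,0,0,0.03,0.66,0,1],
  [0.092,0,0,0.03,0.66,0,1],
  [0.092,0,0,0.03,0.66,0,1],
  [0.092,0,0,0.03,0.66,0,1],
  [0.092,0,0,0.03,0.66,0,1],
  [0.092,0,0,0.03,0.66,0,1],
  [0,0,0,0,0,0,1],
])

```text
time: 12.97
ee_pos: [0.51, -0.3712, 0.1439]
ee_rot: [-0.27, -3.069, 0.45]
ft_force: [-0.0, 3.1, -1.6]
opening: 0.173
finger_force: 108.7
```

```bash
cat >> h.py <<'E'
def lip():
    o,S=scoop();Bq=R.from_euler('z',BY,degrees=True)
    print("lip in bin",(Bq.inv().apply(o+S.apply([.042,0,0])-BO)*1000).round(1),S.as_euler('ZYX',degrees=True).round(1),"F",np.round(r.read_state()["ft_force"],1),"t",r.read_state()["time"])
E
python3 - <<'E'
from h import *
lip()
chain([lpose(-82,8,-36),lpose(-60,6,-26),lpose(-40,6,-19),lpose(-20,6,-13),lpose(0,6,-6),lpose(30,6,-3)],vmax=1.2,wmax=.1)
E
```

```text
lip in bin [-74.1   0.9  60. ] [80.  36.7  0.2] F [-0.   3.1 -1.6] t 12.9667
5 x [-0.002, 0.001, 0.004, 0.01, 0.13, 1.06]
2 x [-0.087, 0.0, -0.0, -0.0, 0.53, 0.45]
2 x [-0.061, 0.0, 0.0, 0.0, 0.6, 0.35]
2 x [-0.052, -0.0, -0.0, -0.0, 0.66, 0.4]
2 x [-0.061, 0.0, 0.0, -0.0, 0.59, 0.57]
3 x [-0.017, 0.0, -0.0, 0.0, 0.85, 0.38]
```

Request:
apply_moves([
  [-0.002,0.001,0.004,0,0.13,1.06,1],
  [-0.002,0.001,0.004,0,0.13,1.06,1],
  [-0.002,0.001,0.004,0,0.13,1.06,1],
  [-0.002,0.001,0.004,0,0.13,1.06,1],
  [-0.002,0.001,0.004,0,0.13,1.06,1],
  [0,0,0,0,0,0,1],
  [0,0,0,0,0,0,1],
])

```text
time: 13.55
ee_pos: [0.5086, -0.3893, 0.0939]
ee_rot: [-0.33, -3.07, 0.432]
ft_force: [-0.9, 7.8, 12.1]
opening: 0.173
finger_force: 110.6
```

```bash
python3 - <<'E'
from h import *
lip()
chain([lpose(-82,6,-35),lpose(-60,6,-26),lpose(-40,6,-19),lpose(-20,6,-13),lpose(0,6,-6),lpose(30,6,-3)],vmax=.8,wmax=.06)
E
```

```text
lip in bin [-91.1  -3.6  10.6] [77.5 36.  -0.4] F [-0.9  7.8 12.1] t 13.55
2 x [-0.009, 0.001, -0.009, 0.13, 0.44, 0.16]
3 x [-0.052, -0.0, -0.0, -0.0, 0.37, 0.21]
3 x [-0.041, 0.0, 0.0, 0.0, 0.4, 0.23]
2 x [-0.052, -0.0, -0.0, -0.0, 0.66, 0.4]
3 x [-0.041, 0.0, 0.0, -0.0, 0.39, 0.39]
4 x [-0.013, 0.0, -0.0, 0.0, 0.64, 0.28]
```

Request:
apply_moves([
  [-0.009,0,0.009,0.13,0.44,0.1,1],
  [-0.009,0,0.009,0.13,0.44,0.1,1],
  [-0.052,0,0,0,0.37,0.21,1],
  [-0.052,0,0,0,0.37,0.21,1],
  [-0.052,0,0,0,0.37,0.21,1],
  [-0.041,0,0,0,0.4,0.23,1],
  [-0.041,0,0,0,0.4,0.23,1],
  [-0.041,0,0,0,0.4,0.23,1],
])

```text
time: 14.22
ee_pos: [0.5088, -0.3701, 0.0727]
ee_rot: [0.373, 3.109, 0.011]
ft_force: [-1.0, -2.4, 4.2]
opening: 0.174
finger_force: 109.8
```

```bash
python3 - <<'E'
from h import *
lip()
chain([lpose(-20,6,-13),lpose(0,6,-6),lpose(30,6,-3)],vmax=.8,wmax=.06)
E
```

```text
lip in bin [-50.6  -2.3   5.7] [76.1 19.5 -0.5] F [-1.  -2.4  4.2] t 14.2167
4 x [-0.029, 0.003, -0.01, -0.01, 0.57, 0.23]
3 x [-0.041, 0.0, 0.0, -0.0, 0.39, 0.39]
4 x [-0.013, 0.0, -0.0, 0.0, 0.64, 0.28]
```

Request:
apply_moves([
  [-0.029,0.003,-0.01,0,0.57,0.23,1],
  [-0.029,0.003,-0.01,0,0.57,0.23,1],
  [-0.029,0.003,-0.01,0,0.57,0.23,1],
  [-0.029,0.003,-0.01,0,0.57,0.23,1],
  [-0.041,0,0,0,0.39,0.39,1],
  [-0.041,0,0,0,0.39,0.39,1],
  [-0.041,0,0,0,0.39,0.39,1],
  [0,0,0,0,0,0,1],
])

```text
time: 14.88
ee_pos: [0.5166, -0.3315, 0.0537]
ee_rot: [0.309, 3.078, 0.394]
ft_force: [-0.9, -0.7, 8.4]
opening: 0.167
finger_force: 110.1
```

```bash
python3 - <<'E'
from h import *
lip()
Bq=R.from_euler('z',BY,degrees=True)
im,d,P=look("top")
for b in r.trace("nut0","top"):
    print("nut",round(b["p"],2),(Bq.inv().apply(np.nanmean(P[b["mask"]],0)-BO)*1000).round())
im2,d2,P2=look("side")
cv2.imwrite("pics/ts6.png",np.hstack([cv2.resize(im[190:310,300:460,::-1],(400,300)),cv2.resize(im2[260:410,180:340,::-1],(400,300))]))
chain([lpose(30,6,-3),lpose(48,6,-2),lpose(58,12,8),lpose(70,25,18),lpose(78,38,25)],vmax=.8,wmax=.06)
E
```

```text
lip in bin [3.2 1.  5.2] [78.6  5.4  0.2] F [-0.9 -0.7  8.4] t 14.8833
nut 0.64 [-1.  8. 22.]
nut 0.6 [29. 26. 20.]
nut 0.47 [ 11. -15.  21.]
nut 0.45 [10. 24. 21.]
nut 0.4 [334. -73. 151.]
nut 0.38 [20.  5. 19.]
4 x [-0.012, -0.001, 0.0, -0.03, 0.57, 0.24]
3 x [-0.006, 0.0, -0.0, -0.0, 0.53, 0.22]
3 x [-0.058, -0.0, 0.0, 0.0, 0.0, 0.33]
3 x [-0.058, -0.0, -0.0, 0.0, 0.19, 0.24]
3 x [-0.041, 0.0, -0.0, -0.0, 0.21, 0.12]
```

View pics/ts6.png

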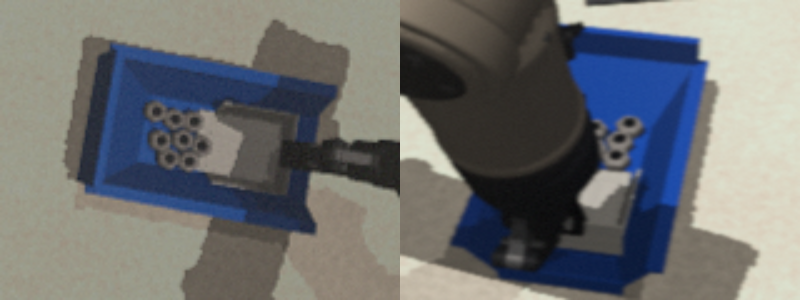

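Request:
apply_moves([
  [-0.012,0,0,-0.03,0.57,0.24,1],
  [-0.012,0,0,-0.03,0.57,0.24,1],
  [-0.012,0,0,-0.03,0.57,0.24,1],
  [-0.012,0,0,-0.03,0.57,0.24,1],
  [-0.006,0,0,0,0.53,0.22,1],
  [-0.006,0,0,0,0.53,0.22,1],
  [-0.006,0,0,0,0.53,0.22,1],
  [0,0,0,0,0.4,0.15,1],
  [0,0,0,0,0,0,1],
])

```text
time: 15.78
ee_pos: [0.5265, -0.2839, 0.0489]
ee_rot: [0.296, 3.062, 0.489]
ft_force: [-0.6, -0.6, 3.2]
opening: 0.171
finger_force: 109.3
```

```bash
cat >> h.py <<'E'
def nuts(P):
    Bq=R.from_euler('z',BY,degrees=True);o,S=scoop()
    for b in r.trace("nut0","top"):
        c=np.nanmean(P[b["mask"]],0);print("nut",round(b["p"],2),np.round(b["pixel"]),"bin",(Bq.inv().apply(c-BO)*1000).round(),"scoop",(S.inv().apply(c-o)*1000).round())
E
python3 - <<'E'
from h import *
lip()
im,d,P=look("top");nuts(P)
chain([lpose(64,13,12),lpose(76,26,24),lpose(88,42,32)],vmax=.8,wmax=.06)
E
```

```text
lip in bin [54.6  1.2  5.5] [79.   1.9  0.2] F [-0.6 -0.6  3.2] t 15.7833
nut 0.59 [360. 244.] bin [53.  5. 24.] scoop [40.  3. 18.]
nut 0.55 [250. 183.] bin [333. -72. 155.] scoop [315. -74. 159.]
nut 0.48 [367. 251.] bin [30. 22. 23.] scoop [17. 21. 17.]
nut 0.45 [369. 235.] bin [ 29. -17.  22.] scoop [ 16. -18.  16.]
nut 0.37 [375. 246.] bin [15.  3. 24.] scoop [ 1.  2. 17.]
5 x [-0.048, -0.001, 0.001, -0.01, -0.08, 0.27]
4 x [-0.052, 0.0, -0.0, -0.0, 0.09, 0.28]
3 x [-0.047, -0.0, -0.0, -0.0, 0.36, 0.24]
```

Nuts are already in the scoop. Now pitch up along the ramp.

Request:
apply_moves([
  [-0.048,0,0,0,-0.08,0.27,1],
  [-0.048,0,0,0,-0.08,0.27,1],
  [-0.048,0,0,0,-0.08,0.27,1],
  [-0.048,0,0,0,-0.08,0.27,1],
  [-0.048,0,0,0,-0.08,0.27,1],
  [-0.052,0,0,0,0.09,0.28,1],
  [-0.052,0,0,0,0.09,0.28,1],
  [-0.052,0,0,0,0.09,0.28,1],
  [-0.052,0,0,0,0.09,0.28,1],
])

```text
time: 16.63
ee_pos: [0.5299, -0.2761, 0.0409]
ee_rot: [0.276, 2.827, 1.15]
ft_force: [-11.5, -12.8, 36.3]
opening: 0.173
finger_force: 113.8
```

Request:
apply_moves([
  [-0.047,0,0,0,0.36,0.24,1],
  [-0.047,0,0,0,0.36,0.24,1],
  [-0.047,0,0,0,0.36,0.24,1],
  [0,0,0,0,0,0,1],
])

```text
time: 16.97
ee_pos: [0.5321, -0.2607, 0.0378]
ee_rot: [0.268, 2.727, 1.35]
ft_force: [-3.6, -6.8, 19.3]
opening: 0.172
finger_force: 111.4
```

```bash
python3 - <<'E'
from h import *
lip();print(r.read_state()["joint_pos"].round(2))
im,d,P=look("top");nuts(P)
cv2.imwrite("pics/t7.png",cv2.resize(im[190:310,300:460,::-1],(640,480)))
chain([lpose(80,80,28),lpose(60,140,25)],vmax=1.2,wmax=.06)
E
```

```text
lip in bin [88.2 -0.2 49.9] [ 78.8 -32.7   0. ] F [-3.6 -6.8 19.3] t 16.9667
[ 1.31  1.21 -1.    1.16  0.08  1.5   1.93]
nut 0.59 [352. 250.] bin [72. 23. 58.] scoop [33. 23. 16.]
nut 0.49 [352. 223.] bin [ 77. -40.  44.] scoop [ 29. -40.   2.]
nut 0.47 [370. 244.] bin [36.  0. 38.] scoop [-8.  1. 18.]
nut 0.41 [367. 234.] bin [ 41. -20.  39.] scoop [ -4. -20.  16.]
nut 0.39 [373. 237.] bin [ 21. -20.  27.] scoop [-27. -20.  17.]
4 x [0.019, -0.001, 0.001, 0.01, 0.58, -0.77]
6 x [0.009, -0.0, 0.0, 0.0, 0.56, -0.99]
```

View pics/t7.png

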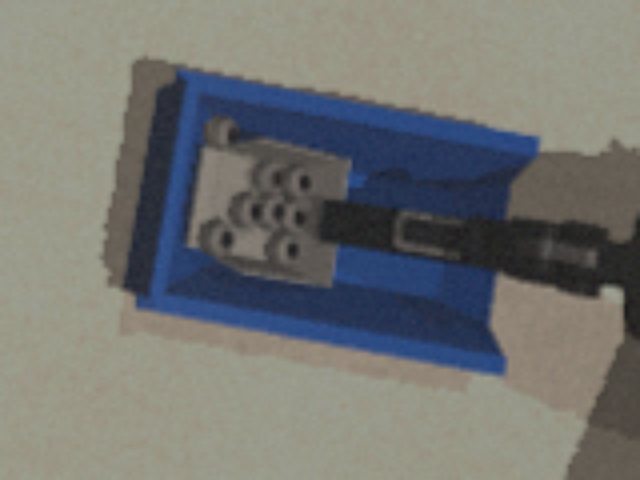

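Request:
apply_moves([
  [0,0,0,0,0.5,-0.8,1],
  [0,0,0,0,0.5,-0.8,1],
  [0,0,0,0,0.5,-0.8,1],
  [0,0,0,0,0.5,-0.8,1],
  [0.009,0,0,0,0.56,-0.99,1],
  [0.009,0,0,0,0.56,-0.99,1],
  [0.009,0,0,0,0.56,-0.99,1],
  [0.009,0,0,0,0.56,-0.99,1],
  [0.009,0,0,0,0.56,-0.99,1],
  [0.009,0,0,0,0.56,-0.99,1],
])

```text
time: 17.9
ee_pos: [0.5239, -0.2981, 0.1315]
ee_rot: [0.27, 2.784, 1.257]
ft_force: [0.4, -0.2, -4.1]
opening: 0.173
finger_force: 108.5
```

```bash
python3 - <<'E'
from h import *
lip()
im,d,P=look("top");nuts(P);o,S=scoop();print(o)
# basket dump: yaw options; rows to hover with lip short of the basket's -y wall
C=np.array([.586,.0475,0])
chain([spose([.56,-.11,.20],88,25),spose([.575,-.03,.17],88,20),spose([.578,.0,.15],88,-5)],vmax=2.5,wmax=.06)
E
```

```text
lip in bin [ 50.5   1.  136.9] [ 78.9 -28.6   0.3] F [ 0.4 -0.2 -4.1] t 17.9
nut 0.64 [372. 232.] bin [ 26. -24.  22.] scoop [-36. -23. -92.]
nut 0.57 [399. 250.] bin [-19.   2. 119.] scoop [-29.   3.  15.]
nut 0.55 [392. 247.] bin [ 16.   3. 135.] scoop [10.  4. 12.]
nut 0.53 [395. 238.] bin [  0. -19. 126.] scoop [ -9. -18.  12.]
nut 0.49 [400. 259.] bin [-16.  22. 118.] scoop [-26.  23.  12.]
[ 0.53647401 -0.241728    0.11890031]
7 x [0.009, 0.017, -0.015, -0.23, 2.2, 0.59]
4 x [0.022, 0.0, -0.0, -0.3, 1.07, 1.86]
8 x [0.055, 0.0, 0.0, -0.02, 0.5, 0.26]
```

```bash
cat >> h.py <<'E'
CB=np.array([.586,.0475,0]);KY=95.
def kpose(y,z,pitch,x=0.):  # lip over basket (mm in basket frame)
    S=R.from_euler('ZY',[np.radians(KY),-np.radians(pitch)]);l=CB+R.from_euler('z',5.6,degrees=True).apply(np.array([x,y,z])/1000)
    return spose(l-S.apply([.042,0,0]),KY,pitch)
E
python3 - <<'E'
from h import *
chain([kpose(-90,170,25),kpose(-35,130,18),kpose(-35,90,-8),kpose(-35,80,-32),kpose(-35,80,-58)],vmax=2.5,wmax=.06)
E
```

```text
8 x [0.008, 0.026, -0.024, -0.83, 1.76, 1.22]
3 x [0.041, -0.0, 0.0, 0.02, 0.72, 1.96]
8 x [0.057, 0.0, -0.0, -0.0, 0.17, 0.08]
7 x [0.06, 0.0, -0.0, -0.0, 0.41, -0.24]
8 x [0.057, -0.0, 0.0, -0.0, 0.39, -0.37]
```

Request:
apply_moves([
  [0.008,0.026,-0.024,-0.83,1.76,1.22,1],
  [0.008,0.026,-0.024,-0.83,1.76,1.22,1],
  [0.008,0.026,-0.024,-0.83,1.76,1.22,1],
  [0.008,0.026,-0.024,-0.83,1.76,1.22,1],
  [0.008,0.026,-0.024,-0.83,1.76,1.22,1],
  [0.008,0.026,-0.024,-0.83,1.76,1.22,1],
  [0.008,0.026,-0.024,-0.83,1.76,1.22,1],
  [0.008,0.026,-0.024,-0.83,1.76,1.22,1],
  [0,0,0,0,0,0,1],
])

```text
time: 18.75
ee_pos: [0.6024, -0.1263, 0.1693]
ee_rot: [0.147, -2.855, -1.195]
ft_force: [0.1, 2.6, -1.4]
opening: 0.173
finger_force: 108.6
```

```bash
python3 - <<'E'
from h import *
o,S=scoop();l=o+S.apply([.042,0,0]);print((R.from_euler('z',-5.6,degrees=True).apply(l-CB)*1000).round(),S.as_euler('ZYX',degrees=True).round(1))
chain([kpose(-35,130,18),kpose(-35,90,-8)],vmax=2.5,wmax=.06)
E
```

```text
[ -1. -80. 170.] [ 95.9 -25.4   0.2]
3 x [0.043, -0.004, 0.004, 0.01, 0.49, 1.7]
8 x [0.057, 0.0, -0.0, -0.0, 0.17, 0.08]
```

Request:
apply_moves([
  [0.043,-0.004,0.004,0,0.49,1.7,1],
  [0.043,-0.004,0.004,0,0.49,1.7,1],
  [0.043,-0.004,0.004,0,0.49,1.7,1],
  [0.057,0,0,0,0.17,0.08,1],
  [0.057,0,0,0,0.17,0.08,1],
  [0.057,0,0,0,0.17,0.08,1],
  [0.057,0,0,0,0.17,0.08,1],
  [0.057,0,0,0,0.17,0.08,1],
  [0.057,0,0,0,0.17,0.08,1],
  [0.057,0,0,0,0.17,0.08,1],
])

```text
time: 19.58
ee_pos: [0.5952, -0.077, 0.1393]
ee_rot: [0.114, -3.097, -0.401]
ft_force: [-0.0, 0.6, -4.2]
opening: 0.171
finger_force: 108.5
```

```bash
python3 - <<'E'
from h import *
o,S=scoop();l=o+S.apply([.042,0,0]);print((R.from_euler('z',-5.6,degrees=True).apply(l-CB)*1000).round(),S.as_euler('ZYX',degrees=True).round(1))
chain([kpose(-35,82,-32),kpose(-35,80,-58)],vmax=2.5,wmax=.06)
E
```

```text
[ -1. -43.  91.] [94.3  5.2  0.4]
8 x [0.058, -0.001, -0.002, -0.02, 0.5, -0.26]
8 x [0.057, -0.0, 0.0, -0.0, 0.4, -0.34]
```

Request:
apply_moves([
  [0.058,0,0,0,0.5,-0.26,1],
  [0.058,0,0,0,0.5,-0.26,1],
  [0.058,0,0,0,0.5,-0.26,1],
  [0.058,0,0,0,0.5,-0.26,1],
  [0.058,0,0,0,0.5,-0.26,1],
  [0.058,0,0,0,0.5,-0.26,1],
  [0.058,0,0,0,0.5,-0.26,1],
  [0.058,0,0,0,0.5,-0.26,1],
  [0,0,0,0,0,0,1],
  [0,0,0,0,0,0,1],
])

```text
time: 20.42
ee_pos: [0.5927, -0.0363, 0.1621]
ee_rot: [-0.123, 3.122, -0.317]
ft_force: [-0.1, -0.3, -1.5]
opening: 0.177
finger_force: 108.8
```

Request:
apply_moves([
  [0.057,0,0,0,0.4,-0.34,1],
  [0.057,0,0,0,0.4,-0.34,1],
  [0.057,0,0,0,0.4,-0.34,1],
  [0.057,0,0,0,0.4,-0.34,1],
  [0.057,0,0,0,0.4,-0.34,1],
  [0.057,0,0,0,0.4,-0.34,1],
  [0.057,0,0,0,0.4,-0.34,1],
  [0.057,0,0,0,0.4,-0.34,1],
  [0,0,0,0,0,0,1],
  [0,0,0,0,0,0,1],
])

```text
time: 21.25
ee_pos: [0.5905, 0.0, 0.1733]
ee_rot: [-0.112, 2.955, -1.011]
ft_force: [0.1, -1.1, -1.9]
opening: 0.172
finger_force: 108.9
```

```bash
python3 - <<'E'
from h import *
o,S=scoop();l=o+S.apply([.042,0,0]);print((R.from_euler('z',-5.6,degrees=True).apply(l-CB)*1000).round(),S.as_euler('ZYX',degrees=True).round(1))
im,d,P=look("top");nuts(P)
im2,d2,P2=look("wrist")
cv2.imwrite("pics/ts8.png",np.hstack([cv2.resize(im[160:280,200:360,::-1],(400,300)),cv2.resize(im2[:,:,::-1],(400,300))]))
chain([kpose(-60,150,-10),lpose(-92,110,0)],vmax=2.5,wmax=.1)
E
```

```text
[ -1. -36.  79.] [94.9 57.8  0.9]
nut 0.45 [370. 232.] bin [ 26. -24.  20.] scoop [ -36.   45. -236.]
nut 0.39 [259. 208.] bin [307. -37.  31.] scoop [ 97. -42.  -3.]
9 x [-0.093, -0.001, -0.002, -0.0, -1.05, -0.04]
15 x [-0.012, -0.005, 0.018, 0.57, -2.32, -0.24]
```

View pics/ts8.png

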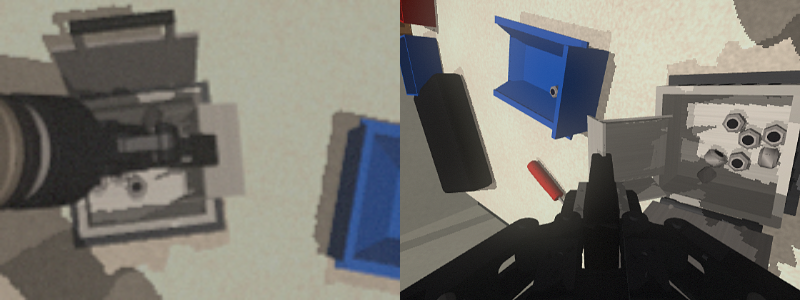

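Request:
apply_moves([
  [-0.093,0,0,0,-1.05,-0.04,1],
  [-0.093,0,0,0,-1.05,-0.04,1],
  [-0.093,0,0,0,-1.05,-0.04,1],
  [-0.093,0,0,0,-1.05,-0.04,1],
  [-0.093,0,0,0,-1.05,-0.04,1],
  [-0.093,0,0,0,-1.05,-0.04,1],
  [-0.093,0,0,0,-1.05,-0.04,1],
  [-0.093,0,0,0,-1.05,-0.04,1],
  [-0.093,0,0,0,-1.05,-0.04,1],
])

```text
time: 22.15
ee_pos: [0.5976, -0.0907, 0.2064]
ee_rot: [0.108, -3.12, -0.275]
ft_force: [-0.1, -0.0, -2.8]
opening: 0.172
finger_force: 109.0
```

Request:
apply_moves([
  [-0.012,-0.005,0.018,0.57,-2.32,-0.24,1],
  [-0.012,-0.005,0.018,0.57,-2.32,-0.24,1],
  [-0.012,-0.005,0.018,0.57,-2.32,-0.24,1],
  [-0.012,-0.005,0.018,0.57,-2.32,-0.24,1],
  [-0.012,-0.005,0.018,0.57,-2.32,-0.24,1],
  [-0.012,-0.005,0.018,0.57,-2.32,-0.24,1],
  [-0.012,-0.005,0.018,0.57,-2.32,-0.24,1],
  [-0.012,-0.005,0.018,0.57,-2.32,-0.24,1],
  [-0.012,-0.005,0.018,0.57,-2.32,-0.24,1],
  [-0.012,-0.005,0.018,0.57,-2.32,-0.24,1],
])

```text
time: 22.98
ee_pos: [0.5361, -0.3214, 0.1751]
ee_rot: [0.182, 3.085, 0.454]
ft_force: [-0.2, 0.4, -2.2]
opening: 0.171
finger_force: 109.3
```

Request:
apply_moves([
  [-0.012,-0.005,0.018,0.57,-2.32,-0.24,1],
  [-0.012,-0.005,0.018,0.57,-2.32,-0.24,1],
  [-0.012,-0.005,0.018,0.57,-2.32,-0.24,1],
  [-0.012,-0.005,0.018,0.57,-2.32,-0.24,1],
  [-0.012,-0.005,0.018,0.57,-2.32,-0.24,1],
  [0,0,0,0,0,0,1],
  [0,0,0,0,0,0,1],
])

```text
time: 23.57
ee_pos: [0.4891, -0.4307, 0.1487]
ee_rot: [0.33, 3.044, 0.543]
ft_force: [0.1, 0.5, -1.4]
opening: 0.174
finger_force: 109.0
```

```bash
python3 - <<'E'
from h import *
lip()
im,d,P=look("top");nuts(P)
chain([lpose(-82,60,-37,-3),lpose(-84,10,-36,-3),lpose(-60,6,-26,-3),lpose(-40,6,-19,-3)],vmax=1.2,wmax=.1)
E
```

```text
lip in bin [-95.1   7.3 108.4] [77.7 -0.2  0.4] F [ 0.1  0.5 -1.4] t 23.5667
nut 0.64 [248. 218.] bin [330.  -6.  24.] scoop [463.  -7. -88.]
nut 0.61 [256. 234.] bin [308.  31.  24.] scoop [441.  30. -88.]
nut 0.57 [238. 236.] bin [348.  33.  25.] scoop [481.  32. -87.]
nut 0.53 [370. 230.] bin [ 26. -24.  19.] scoop [160. -29. -91.]
nut 0.4 [236. 223.] bin [353.  10.  27.] scoop [487.  10. -85.]
nut 0.39 [263. 218.] bin [306. -14.  25.] scoop [440. -15. -86.]
7 x [0.093, -0.0, -0.002, -0.13, 0.71, 0.15]
5 x [-0.003, -0.0, 0.0, 0.0, 0.22, 0.99]
2 x [-0.087, 0.0, -0.0, -0.0, 0.65, 0.52]
2 x [-0.061, 0.0, 0.0, 0.0, 0.6, 0.35]
```

Request:
apply_moves([
  [0.093,0,-0.002,-0.13,0.71,0.15,1],
  [0.093,0,-0.002,-0.13,0.71,0.15,1],
  [0.093,0,-0.002,-0.13,0.71,0.15,1],
  [0.093,0,-0.002,-0.13,0.71,0.15,1],
  [0.093,0,-0.002,-0.13,0.71,0.15,1],
  [0.093,0,-0.002,-0.13,0.71,0.15,1],
  [0.093,0,-0.002,-0.13,0.71,0.15,1],
  [0,0,0,0,0,0,1],
  [0,0,0,0,0,0,1],
])

```text
time: 24.42
ee_pos: [0.5139, -0.3721, 0.1438]
ee_rot: [-0.279, -3.066, 0.452]
ft_force: [0.4, -0.5, -1.3]
opening: 0.173
finger_force: 109.3
```

```bash
python3 - <<'E'
from h import *
lip()
chain([lpose(-84,10,-36,-3),lpose(-60,6,-26,-3),lpose(-40,6,-19,-3)],vmax=1.2,wmax=.06)
E
```

```text
lip in bin [-74.3  -3.3  59.9] [79.7 36.8  0.3] F [ 0.4 -0.5 -1.3] t 24.4167
5 x [-0.003, 0.0, 0.003, 0.02, 0.08, 1.03]
3 x [-0.058, 0.0, -0.0, -0.0, 0.43, 0.35]
3 x [-0.041, 0.0, 0.0, 0.0, 0.4, 0.23]
```

Request:
apply_moves([
  [-0.003,0,0.003,0.02,0.15,1.0,1],
  [-0.003,0,0.003,0.02,0.15,1.0,1],
  [-0.003,0,0.003,0.02,0.15,1.0,1],
  [-0.003,0,0.003,0.02,0.15,1.0,1],
  [-0.003,0,0.003,0.02,0.15,1.0,1],
  [0,0,0,0,0,0,1],
  [0,0,0,0,0,0,1],
])

```text
time: 25.0
ee_pos: [0.5092, -0.3849, 0.0921]
ee_rot: [-0.319, -3.067, 0.43]
ft_force: [0.9, 0.3, -0.4]
opening: 0.175
finger_force: 109.4
```

```bash
python3 - <<'E'
from h import *
lip()
chain([lpose(-60,6,-26,-3),lpose(-40,6,-19,-3),lpose(-20,6,-13,-3),lpose(0,6,-6,-3)],vmax=.8,wmax=.06)
E
```

```text
lip in bin [-86.6  -2.6   8.8] [78.1 36.  -0. ] F [ 0.9  0.3 -0.4] t 25.0
3 x [-0.058, -0.001, -0.003, -0.03, 0.51, 0.3]
3 x [-0.041, 0.0, 0.0, 0.0, 0.4, 0.23]
2 x [-0.052, -0.0, -0.0, -0.0, 0.66, 0.4]
3 x [-0.041, 0.0, 0.0, -0.0, 0.39, 0.39]
```

Request:
apply_moves([
  [-0.058,0,-0.003,-0.03,0.51,0.3,1],
  [-0.058,0,-0.003,-0.03,0.51,0.3,1],
  [-0.058,0,-0.003,-0.03,0.51,0.3,1],
  [-0.041,0,0,0,0.4,0.23,1],
  [-0.041,0,0,0,0.4,0.23,1],
  [-0.041,0,0,0,0.4,0.23,1],
  [-0.052,0,0,0,0.66,0.4,1],
  [-0.052,0,0,0,0.66,0.4,1],
])

```text
time: 25.67
ee_pos: [0.5171, -0.3495, 0.0654]
ee_rot: [0.311, 3.11, 0.188]
ft_force: [-0.1, -0.5, -2.2]
opening: 0.172
finger_force: 109.3
```

```bash
python3 - <<'E'
from h import *
lip()
chain([lpose(0,6,-6,-3),lpose(30,6,-3,-3),lpose(52,6,-2,-3)],vmax=.8,wmax=.06)
E
```

```text
lip in bin [-21.6  -3.    6.5] [78.6 13.1  0.1] F [-0.1 -0.5 -2.2] t 25.6667
3 x [-0.041, -0.0, -0.001, -0.0, 0.44, 0.41]
4 x [-0.013, 0.0, -0.0, 0.0, 0.64, 0.28]
3 x [-0.006, 0.0, -0.0, -0.0, 0.66, 0.26]
```

Request:
apply_moves([
  [-0.041,0,0,0,0.44,0.46,1],
  [-0.041,0,0,0,0.44,0.46,1],
  [-0.041,0,0,0,0.44,0.46,1],
  [-0.013,0,0,0,0.64,0.28,1],
  [-0.013,0,0,0,0.64,0.28,1],
  [-0.013,0,0,0,0.64,0.28,1],
  [-0.013,0,0,0,0.64,0.28,1],
  [0,0,0,0,0,0,1],
])

```text
time: 26.33
ee_pos: [0.5252, -0.3048, 0.0504]
ee_rot: [0.304, 3.066, 0.461]
ft_force: [-2.8, 0.7, 4.3]
opening: 0.174
finger_force: 110.2
```

```bash
python3 - <<'E'
from h import *
lip()
im,d,P=look("top");nuts(P)
cv2.imwrite("pics/t9.png",cv2.resize(im[190:310,300:460,::-1],(640,480)))
chain([lpose(54,6,-2,-3),lpose(64,13,12,-3),lpose(76,26,24,-3),lpose(88,42,32,-3)],vmax=.8,wmax=.06)
E
```

```text
lip in bin [33.1 -2.   5.5] [78.7  2.9  0.2] F [-2.8  0.7  4.3] t 26.3333
nut 0.52 [252. 231.] bin [309.  31.  24.] scoop [316.  33.  33.]
nut 0.42 [362. 232.] bin [ 40. -22.  20.] scoop [ 49. -20.  15.]
nut 0.38 [248. 220.] bin [331.  -7.  24.] scoop [338.  -5.  34.]
nut 0.38 [262. 207.] bin [306. -38.  27.] scoop [314. -36.  35.]
3 x [-0.005, -0.001, -0.0, -0.02, 0.63, 0.23]
5 x [-0.049, -0.0, 0.0, 0.0, -0.08, 0.29]
4 x [-0.052, 0.0, -0.0, -0.0, 0.09, 0.28]
3 x [-0.047, -0.0, -0.0, 0.0, 0.36, 0.24]
```

Request:
apply_moves([
  [-0.005,0,0,-0.02,0.63,0.23,1],
  [-0.005,0,0,-0.02,0.63,0.23,1],
  [-0.005,0,0,-0.02,0.63,0.23,1],
  [0,0,0,0,0.2,0.07,1],
  [0,0,0,0,0,0,1],
  [0,0,0,0,0,0,1],
])

```text
time: 26.93
ee_pos: [0.5295, -0.2836, 0.0494]
ee_rot: [0.303, 3.063, 0.481]
ft_force: [-4.3, 0.9, 6.0]
opening: 0.175
finger_force: 110.3
```

```bash
python3 - <<'E'
from h import *
lip()
im,d,P=look("top");nuts(P)
cv2.imwrite("pics/t9.png",cv2.resize(im[190:310,300:460,::-1],(640,480)))
chain([lpose(64,13,12,-3),lpose(76,26,24,-3),lpose(88,42,32,-3)],vmax=.8,wmax=.06)
E
```

```text
lip in bin [55.3 -1.9  5.6] [78.8  2.2  0.3] F [-4.3  0.9  6. ] t 26.9333
nut 0.6 [247. 230.] bin [329.  22.  24.] scoop [314.  24.  29.]
nut 0.53 [238. 234.] bin [348.  33.  24.] scoop [333.  35.  30.]
nut 0.48 [362. 231.] bin [ 49. -23.  18.] scoop [ 35. -21.  12.]
nut 0.46 [261. 216.] bin [307. -14.  25.] scoop [292. -12.  29.]
nut 0.44 [263. 208.] bin [307. -37.  27.] scoop [292. -35.  31.]
nut 0.35 [252. 185.] bin [333. -72. 156.] scoop [314. -69. 161.]
nut 0.17 [170. 162.] bin [512. -90. 123.] scoop [493. -88. 135.]
5 x [-0.049, -0.001, -0.0, -0.02, -0.11, 0.27]
4 x [-0.052, 0.0, -0.0, -0.0, 0.09, 0.28]
3 x [-0.047, -0.0, -0.0, 0.0, 0.36, 0.24]
```

Request:
apply_moves([
  [-0.049,-0.01,-0.004,0.02,-0.11,0.24,1],
  [-0.049,-0.01,-0.004,0.02,-0.11,0.24,1],
  [-0.049,-0.01,-0.004,0.02,-0.11,0.24,1],
  [-0.049,-0.01,-0.004,0.02,-0.11,0.24,1],
  [-0.049,-0.01,-0.004,0.02,-0.11,0.24,1],
  [-0.052,-0.01,-0.004,0,0.09,0.25,1],
  [-0.052,-0.01,-0.004,0,0.09,0.25,1],
  [-0.052,-0.01,-0.004,0,0.09,0.25,1],
  [-0.052,-0.01,-0.004,0,0.09,0.25,1],
])

```text
time: 27.78
ee_pos: [0.5318, -0.2762, 0.0421]
ee_rot: [0.238, 2.748, 1.108]
ft_force: [-17.0, -8.9, 36.7]
opening: 0.171
finger_force: 114.5
```

```bash
python3 - <<'E'
from h import *
lip()
im,d,P=look("top");nuts(P)
cv2.imwrite("pics/t9.png",cv2.resize(im[190:310,300:460,::-1],(640,480)))
chain([lpose(80,50,32,-2),lpose(70,90,30,-2),lpose(50,140,27,0)],vmax=1.2,wmax=.06)
E
```

```text
lip in bin [73.7 -4.6 40.8] [ 80.3 -24.4  -6.1] F [-17.   -8.9  36.7] t 27.7833
nut 0.67 [256. 212.] bin [314. -15.  66.] scoop [269.  -8. -79.]
nut 0.59 [261. 207.] bin [306. -37.  25.] scoop [ 244.  -26. -115.]
nut 0.59 [359. 229.] bin [ 64. -22.  56.] scoop [ 38. -19.  16.]
nut 0.56 [238. 224.] bin [353.  10.  26.] scoop [ 288.   21. -129.]
nut 0.49 [237. 235.] bin [347.  33.  25.] scoop [ 283.   44. -126.]
nut 0.42 [261. 217.] bin [306. -13.  25.] scoop [ 245.   -3. -113.]
nut 0.37 [247. 220.] bin [331.  -7.  25.] scoop [ 267.    4. -123.]
3 x [-0.041, 0.025, 0.02, 0.03, 0.02, 0.16]
4 x [0.009, 0.0, -0.0, -0.0, 0.68, -0.88]
5 x [0.01, -0.0, 0.0, 0.04, 0.56, -1.03]
```

Request:
apply_moves([
  [-0.04,0,0,0,0.3,-0.3,1],
  [-0.04,0,0,0,0.3,-0.3,1],
  [-0.04,0,0,0,0.3,-0.3,1],
  [0,0,0,0,0,0,1],
])

```text
time: 28.22
ee_pos: [0.5301, -0.2772, 0.0412]
ee_rot: [0.23, 2.679, 1.256]
ft_force: [-3.9, -0.7, 3.0]
opening: 0.17
finger_force: 110.0
```

```bash
python3 - <<'E'
from h import *
lip()
im,d,P=look("top");nuts(P)
cv2.imwrite("pics/t9.png",np.hstack([cv2.resize(im[190:290,310:430,::-1],(400,333)),cv2.resize(im[160:260,200:320,::-1],(400,333))]))
chain([lpose(70,90,33,-2),lpose(50,140,28,0)],vmax=1.2,wmax=.06)
E
```

```text
lip in bin [71.9 -2.3 50.2] [ 80.8 -30.6  -6.1] F [-3.9 -0.7  3. ] t 28.2167
nut 0.63 [378. 238.] bin [  7. -11.  32.] scoop [-24.  -8.  16.]
nut 0.56 [253. 234.] bin [309.  31.  25.] scoop [ 234.   40. -139.]
nut 0.51 [260. 214.] bin [306. -15.  24.] scoop [ 229.   -6. -143.]
nut 0.45 [236. 222.] bin [353.  10.  26.] scoop [ 271.   19. -163.]
nut 0.37 [234. 232.] bin [349.  34.  24.] scoop [ 268.   43. -160.]
nut 0.26 [396. 240.] bin [ 6. -0. 36.] scoop [-22.   2.  22.]
3 x [-0.014, 0.023, 0.021, -0.08, 0.88, -0.8]
6 x [0.015, 0.0, -0.0, 0.03, 0.54, -0.88]
```

View pics/t9.png

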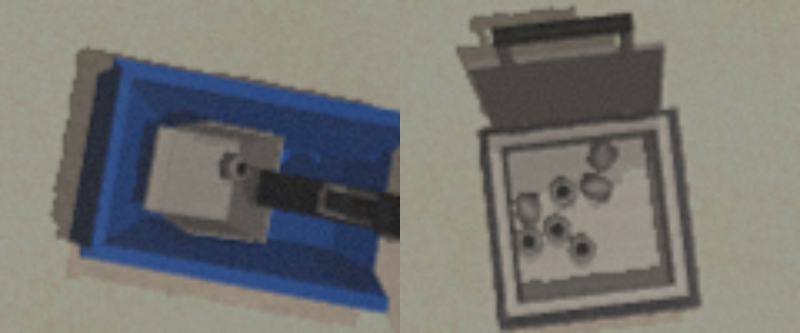

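The last nut is in the pan (scoop x=-24), and all 7 others lie in the basket.

Request:
apply_moves([
  [-0.014,0.023,0.021,-0.08,0.88,-0.8,1],
  [-0.014,0.023,0.021,-0.08,0.88,-0.8,1],
  [-0.014,0.023,0.021,-0.08,0.88,-0.8,1],
  [0.015,0,0,0.03,0.54,-0.88,1],
  [0.015,0,0,0.03,0.54,-0.88,1],
  [0.015,0,0,0.03,0.54,-0.88,1],
  [0.015,0,0,0.03,0.54,-0.88,1],
  [0.015,0,0,0.03,0.54,-0.88,1],
  [0.015,0,0,0.03,0.54,-0.88,1],
  [0,0,0,0,0,0,1],
])

```text
time: 29.15
ee_pos: [0.5264, -0.2987, 0.1411]
ee_rot: [0.271, 2.783, 1.23]
ft_force: [0.5, -0.1, -0.6]
opening: 0.172
finger_force: 109.6
```

```bash
python3 - <<'E'
from h import *
lip()
im,d,P=look("top");nuts(P)
chain([kpose(-90,170,25),kpose(-35,130,18),kpose(-35,90,-8)],vmax=2.5,wmax=.06)
E
```

```text
lip in bin [ 50.5  -2.2 145.1] [ 78.9 -27.7  -0.5] F [ 0.5 -0.1 -0.6] t 29.15
nut 0.66 [402. 240.] bin [-16. -10. 127.] scoop [-24.  -9.  17.]
nut 0.64 [248. 218.] bin [331.  -7.  25.] scoop [ 235.   -4. -235.]
nut 0.64 [255. 234.] bin [309.  31.  24.] scoop [ 215.   34. -225.]
nut 0.62 [260. 208.] bin [306. -37.  27.] scoop [ 214.  -35. -222.]
nut 0.46 [247. 231.] bin [329.  21.  25.] scoop [ 233.   24. -234.]
nut 0.32 [378. 158.] bin [  44. -219.   19.] scoop [ -22. -216. -108.]
8 x [0.006, 0.026, -0.024, -0.83, 1.74, 1.24]
3 x [0.041, -0.0, 0.0, 0.02, 0.72, 1.96]
8 x [0.057, 0.0, -0.0, -0.0, 0.17, 0.08]
```

Request:
apply_moves([
  [0.006,0.026,-0.024,-0.83,1.74,1.24,1],
  [0.006,0.026,-0.024,-0.83,1.74,1.24,1],
  [0.006,0.026,-0.024,-0.83,1.74,1.24,1],
  [0.006,0.026,-0.024,-0.83,1.74,1.24,1],
  [0.006,0.026,-0.024,-0.83,1.74,1.24,1],
  [0.006,0.026,-0.024,-0.83,1.74,1.24,1],
  [0.006,0.026,-0.024,-0.83,1.74,1.24,1],
  [0.006,0.026,-0.024,-0.83,1.74,1.24,1],
  [0,0,0,0,0,0,1],
])

```text
time: 30.0
ee_pos: [0.604, -0.1272, 0.1718]
ee_rot: [0.141, -2.86, -1.199]
ft_force: [-0.2, 2.0, -1.0]
opening: 0.173
finger_force: 109.3
```

Request:
apply_moves([
  [0.043,-0.004,0.004,0,0.49,1.7,1],
  [0.043,-0.004,0.004,0,0.49,1.7,1],
  [0.043,-0.004,0.004,0,0.49,1.7,1],
  [0.057,0,0,0,0.17,0.08,1],
  [0.057,0,0,0,0.17,0.08,1],
  [0.057,0,0,0,0.17,0.08,1],
  [0.057,0,0,0,0.17,0.08,1],
  [0.057,0,0,0,0.17,0.08,1],
  [0.057,0,0,0,0.17,0.08,1],
  [0.057,0,0,0,0.17,0.08,1],
])

```text
time: 30.83
ee_pos: [0.5975, -0.078, 0.1423]
ee_rot: [0.106, -3.102, -0.402]
ft_force: [0.2, -0.6, -3.8]
opening: 0.175
finger_force: 109.3
```

```bash
python3 - <<'E'
from h import *
o,S=scoop();l=o+S.apply([.042,0,0]);print((R.from_euler('z',-5.6,degrees=True).apply(l-CB)*1000).round(),S.as_euler('ZYX',degrees=True).round(1))
chain([kpose(-30,82,-32),kpose(-30,80,-58)],vmax=2.5,wmax=.06)
E
```

```text
[  1. -44.  94.] [93.9  5.2  0.2]
8 x [0.058, -0.0, -0.002, 0.01, 0.58, -0.22]
8 x [0.057, -0.0, 0.0, -0.0, 0.4, -0.34]
```

Request:
apply_moves([
  [0.058,0,0,0,0.58,-0.22,1],
  [0.058,0,0,0,0.58,-0.22,1],
  [0.058,0,0,0,0.58,-0.22,1],
  [0.058,0,0,0,0.58,-0.22,1],
  [0.058,0,0,0,0.58,-0.22,1],
  [0.058,0,0,0,0.58,-0.22,1],
  [0.058,0,0,0,0.58,-0.22,1],
  [0.058,0,0,0,0.58,-0.22,1],
  [0,0,0,0,0,0,1],
  [0,0,0,0,0,0,1],
])

```text
time: 31.67
ee_pos: [0.5945, -0.0308, 0.1623]
ee_rot: [-0.115, 3.119, -0.317]
ft_force: [-0.0, -0.1, -1.3]
opening: 0.174
finger_force: 109.3
```

Request:
apply_moves([
  [0.057,0,0,0,0.4,-0.34,1],
  [0.057,0,0,0,0.4,-0.34,1],
  [0.057,0,0,0,0.4,-0.34,1],
  [0.057,0,0,0,0.4,-0.34,1],
  [0.057,0,0,0,0.4,-0.34,1],
  [0.057,0,0,0,0.4,-0.34,1],
  [0.057,0,0,0,0.4,-0.34,1],
  [0.057,0,0,0,0.4,-0.34,1],
  [0,0,0,0,0,0,1],
  [0,0,0,0,0,0,1],
])

```text
time: 32.5
ee_pos: [0.5925, 0.0058, 0.174]
ee_rot: [-0.103, 2.954, -1.01]
ft_force: [-0.5, -0.2, -2.4]
opening: 0.174
finger_force: 109.4
```

```bash
python3 - <<'E'
from h import *
o,S=scoop();print(o)
MC=[.454,.2777]
chain([kpose(-60,150,-10),spose([.52,.05,.15],104,2),spose([*MC,.10],103,1)],vmax=2.5,wmax=.1)
E
```

```text
[ 0.59305537 -0.00507397  0.11532273]
9 x [-0.093, -0.001, -0.002, 0.02, -1.15, -0.03]
5 x [-0.042, 0.009, -0.03, 1.05, 1.95, 0.85]
10 x [0.002, -0.001, 0.002, 0.12, 2.03, 1.33]
```

Request:
apply_moves([
  [-0.093,0,0,0,-1.15,0,1],
  [-0.093,0,0,0,-1.15,0,1],
  [-0.093,0,0,0,-1.15,0,1],
  [-0.093,0,0,0,-1.15,0,1],
  [-0.093,0,0,0,-1.15,0,1],
  [-0.093,0,0,0,-1.15,0,1],
  [-0.093,0,0,0,-1.15,0,1],
  [-0.093,0,0,0,-1.15,0,1],
  [-0.093,0,0,0,-1.15,0,1],
  [0,0,0,0,0,0,1],
])

```text
time: 33.33
ee_pos: [0.5993, -0.1084, 0.2017]
ee_rot: [0.068, -3.123, -0.265]
ft_force: [-0.2, -3.7, -4.3]
opening: 0.17
finger_force: 109.4
```

```bash
python3 - <<'E'
from h import *
im,d,P=look("top");nuts(P)
cv2.imwrite("pics/t10.png",im[:,:,::-1])
MC=[.454,.2777]
chain([spose([.52,.05,.15],104,2),spose([*MC,.10],103,1)],vmax=2.5,wmax=.1)
E
```

```text
nut 0.52 [236. 222.] bin [355.   9.  26.] scoop [183.  -5. -97.]
nut 0.46 [249. 220.] bin [331.  -7.  24.] scoop [ 156.  -15. -104.]
nut 0.4 [254. 234.] bin [308.  31.  24.] scoop [ 144.   28. -106.]
6 x [-0.035, 0.008, -0.03, 0.89, 1.76, 0.72]
10 x [0.002, -0.001, 0.002, 0.12, 2.03, 1.33]
```

View pics/t10.png

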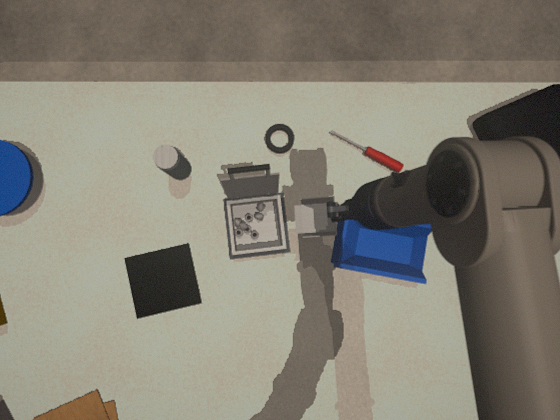

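Bin and pan look empty and the nuts are in the basket around (248,222). Now take the scoop to the mat.

Request:
apply_moves([
  [-0.035,0.008,-0.03,0.89,1.76,0.72,1],
  [-0.035,0.008,-0.03,0.89,1.76,0.72,1],
  [-0.035,0.008,-0.03,0.89,1.76,0.72,1],
  [-0.035,0.008,-0.03,0.89,1.76,0.72,1],
  [-0.035,0.008,-0.03,0.89,1.76,0.72,1],
  [-0.035,0.008,-0.03,0.89,1.76,0.72,1],
  [0,0,0,0,0,0,1],
])

```text
time: 34.02
ee_pos: [0.5271, 0.0161, 0.1901]
ee_rot: [0.393, -3.009, -0.591]
ft_force: [-0.9, 0.0, -2.8]
opening: 0.171
finger_force: 109.4
```

Request:
apply_moves([
  [0.002,0,0.002,0.12,2.03,1.33,1],
  [0.002,0,0.002,0.12,2.03,1.33,1],
  [0.002,0,0.002,0.12,2.03,1.33,1],
  [0.002,0,0.002,0.12,2.03,1.33,1],
  [0.002,0,0.002,0.12,2.03,1.33,1],
  [0.002,0,0.002,0.12,2.03,1.33,1],
  [0.002,0,0.002,0.12,2.03,1.33,1],
  [0.002,0,0.002,0.12,2.03,1.33,1],
  [0.002,0,0.002,0.12,2.03,1.33,1],
  [0,0,0,0,0,0,1],
])

```text
time: 34.85
ee_pos: [0.4635, 0.2242, 0.1474]
ee_rot: [0.374, -3.018, -0.563]
ft_force: [-0.9, 1.3, -1.4]
opening: 0.174
finger_force: 109.4
```

```bash
python3 - <<'E'
from h import *
o,S=scoop();print(o,S.as_euler('ZYX',degrees=True).round(1))
im,d,P=look("top");nuts(P)
L=r.trace("scoop","top");p=P[L[0]["mask"]&(d>0)];s=S.inv().apply(p-o)
f=s[(abs(s[:,1])<.022)&(abs(s[:,0])<.03)&(abs(s[:,2])<.02)];print(len(f),np.polyfit(f[:,0],f[:,2],1).round(4))
cv2.imwrite("pics/k11.png",cv2.resize(im[185:265,215:295,::-1],(560,560),interpolation=cv2.INTER_CUBIC))
MC=[.454,.2777]
chain([spose([*MC,.02],103,0.),spose([*MC,.005],103,0)],vmax=2,wmax=.1)
E
```

```text
[0.45244398 0.26744519 0.107729  ] [104.2  -1.2   0.2]
nut 0.64 [242. 224.] bin [339.  15.  41.] scoop [-211.  -82.  -62.]
nut 0.57 [236. 223.] bin [355.   8.  28.] scoop [-200.  -95.  -76.]
nut 0.5 [261. 208.] bin [307. -37.  22.] scoop [-263. -116.  -80.]
nut 0.48 [259. 215.] bin [307. -15.  27.] scoop [-253.  -95.  -76.]
nut 0.4 [254. 233.] bin [309.  31.  23.] scoop [-232.  -55.  -80.]
185 [-0.0069  0.001 ]
5 x [0.003, -0.001, 0.002, 0.0, -0.28, 1.74]
1 x [0.0, 0.0, -0.0, 0.0, -0.51, 1.41]
```

View pics/k11.png

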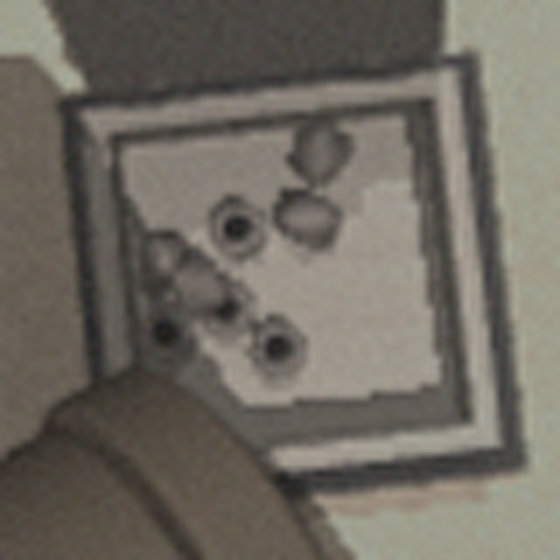

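All 8 nuts in the basket, one lying on top of others but below the rim (top z≈41 mm).

Request:
apply_moves([
  [0.003,0,0.002,0,-0.28,1.74,1],
  [0.003,0,0.002,0,-0.28,1.74,1],
  [0.003,0,0.002,0,-0.28,1.74,1],
  [0.003,0,0.002,0,-0.28,1.74,1],
  [0.003,0,0.002,0,-0.28,1.74,1],
  [0,0,0,0,0,0,1],
  [0,0,0,0,0,0,1],
])

```text
time: 35.58
ee_pos: [0.4632, 0.2348, 0.0598]
ee_rot: [0.343, -3.027, -0.538]
ft_force: [-0.1, 0.8, -1.5]
opening: 0.179
finger_force: 109.3
```

```bash
python3 - <<'E'
from h import *
o,S=scoop();print(o,S.as_euler('ZYX',degrees=True).round(1))
MC=[.454,.2777]
chain([spose([*MC,.0045],103,-0.2)],vmax=.5,wmax=.1)
E
```

```text
[0.45295627 0.27752806 0.01943259] [103.   -0.2   0.5]
3 x [0.002, -0.003, -0.001, -0.03, -0.16, 0.46]
```

Request:
apply_moves([
  [0.002,-0.003,0,-0.03,-0.16,0.46,1],
  [0.002,-0.003,0,-0.03,-0.16,0.46,1],
  [0.002,-0.003,0,-0.03,-0.16,0.46,1],
  [0,0,0,0,0,0,1],
  [0,0,0,0,0,0,1],
])

```text
time: 36.0
ee_pos: [0.4644, 0.2366, 0.046]
ee_rot: [0.344, -3.04, -0.534]
ft_force: [0.8, -1.1, 0.0]
opening: 0.175
finger_force: 109.5
```

```bash
python3 - <<'E'
from h import *
o,S=scoop();print(o,S.as_euler('ZYX',degrees=True).round(1),r.read_state()["ft_force"])
E
```

```text
[0.45480674 0.27926903 0.00540654] [ 1.029e+02  1.000e-01 -2.000e-01] [ 0.76747531 -1.0862541   0.03591094]
```

Request:
apply_moves([
  [0,0,0,0,-0.03,0.1,1],
  [0,0,0,0,0,0,1],
  [0,0,0,0,0,0,0.2],
  [0,0,0,0,0,0,0.1],
  [0,0,0,0,0,0,0.1],
  [0,0,0,0,0,0,0.1],
  [0,0,0,0,0,0,0.1],
], force=40)

```text
time: 36.58
ee_pos: [0.4633, 0.2368, 0.0444]
ee_rot: [0.345, -3.038, -0.534]
ft_force: [-0.3, -0.5, 0.1]
opening: 0.45
finger_force: 0.0
```

Request:
apply_moves([
  [0,0,0,0,0,-1,0.1],
  [0,0,0,0,0,-2,0.1],
  [0,0,0,0,0,-3,0.1],
  [0,0,0,0,0,-4,0.1],
  [0,0,0,0,0,-4,0.1],
  [0,0,0,0,0,0,0.1],
])

```text
time: 37.08
ee_pos: [0.4804, 0.1896, 0.1836]
ee_rot: [0.341, -3.052, -0.537]
ft_force: [1.1, 0.2, 0.0]
opening: 0.451
finger_force: 0.0
```

```bash
python3 - <<'E'
from h import *
im,d,P=look("top")
def reg(S,z0,z1): return (P[...,0]>S[0])&(P[...,0]<S[1])&(P[...,1]>S[2])&(P[...,1]<S[3])&(P[...,2]>z0)&(P[...,2]<z1)
S=(0.36,.56,.15,.36)
for a in ((.118,.14),(.028,.036)):
    m=reg(S,*a)
    if m.sum(): print(m.sum(),rect(P[m]),P[m].mean(0).round(3))
m=reg((.6,.74,-.02,.13),.20,.28);p=P[m];print("bar",m.sum(),rect(p),np.percentile(p[:,2],[5,95]).round(3))
p=P[m&(P[...,2]>.225)];print(len(p),rect(p),p.mean(0).round(4))
H=np.array([.6537,.054]);print(grasp()[0])
# back to above the bar
Q=rot([0,0,-1],[.9953,.097,0]);chain([],);gplan([.683,.057,.31],Q,vmax=3)
E
```

```text
90 (array([453.8, 267.9]), array([79.3, 69.5]), 13.3) [0.453 0.267 0.032]
bar 293 (array([682.3,  60. ]), array([15.9, 79. ]), 6.0) [0.21  0.243]
256 (array([684.5,  59.9]), array([11.7, 78.4]), 6.4) [0.684  0.0601 0.2398]
[0.48194738 0.17002545 0.23604523]
15 x [0.018, -0.019, 0.112, -1.79, 0.1, -0.55]
```

Request:
apply_moves([
  [0.018,-0.019,0.112,-1.79,0.1,-0.75,0.2],
  [0.018,-0.019,0.112,-1.79,0.1,-0.75,0.2],
  [0.018,-0.019,0.112,-1.79,0.1,-0.75,0.2],
  [0.018,-0.019,0.112,-1.79,0.1,-0.75,0.2],
  [0.018,-0.019,0.112,-1.79,0.1,-0.55,0.2],
  [0.018,-0.019,0.112,-1.79,0.1,-0.55,0.2],
  [0.018,-0.019,0.112,-1.79,0.1,-0.55,0.2],
  [0.018,-0.019,0.112,-1.79,0.1,-0.55,0.2],
  [0.018,-0.019,0.112,-1.79,0.1,-0.55,0.2],
  [0.018,-0.019,0.112,-1.79,0.1,-0.55,0.2],
])

```text
time: 37.97
ee_pos: [0.6395, 0.1362, 0.2289]
ee_rot: [-1.375, -2.795, -0.187]
ft_force: [0.4, 1.0, 0.2]
opening: 0.401
finger_force: 0.0
```

Request:
apply_moves([
  [0.018,-0.019,0.112,-1.79,0.1,-0.55,0.2],
  [0.018,-0.019,0.112,-1.79,0.1,-0.55,0.2],
  [0.018,-0.019,0.112,-1.79,0.1,-0.55,0.2],
  [0.018,-0.019,0.112,-1.79,0.1,-0.55,0.2],
  [0.018,-0.019,0.112,-1.79,0.1,-0.55,0.2],
  [0,0,0,0,0,0,0.2],
  [0,0,0,0,0,0,0.2],
])

```text
time: 38.55
ee_pos: [0.681, 0.0562, 0.2519]
ee_rot: [-2.1, -2.325, 0.015]
ft_force: [0.1, 0.6, -0.3]
opening: 0.4
finger_force: 0.0
```

```bash
python3 - <<'E'
from h import *
print(grasp()[0],grasp()[1].as_matrix().round(2).tolist())
Q=rot([0,0,-1],[.9953,.097,0]);g=np.array([.6835,.059,.2365]);z=np.array([0,0,-1])
chain([(g+[0,0,.05]+TO*z,Q),(g+TO*z,Q)],vmax=2)
t=np.linspace(1.75,.0,17);c,s=np.cos(t),np.sin(t)
for i in range(16):print([round(float(17*(c[i]-c[i+1])),2),round(float(-17*(s[i+1]-s[i])),2)])
E
```

```text
[0.68172242 0.05624999 0.31092142] [[-0.1, 0.99, -0.01], [0.99, 0.1, -0.0], [-0.0, -0.01, -1.0]]
2 x [-0.006, 0.0, 0.002, 0.13, 0.15, 1.22]
3 x [0.0, 0.0, 0.0, 0.0, -0.0, 1.67]
[-1.84, -0.23]
[-1.86, -0.03]
[-1.85, 0.17]
[-1.82, 0.38]
[-1.77, 0.57]
[-1.7, 0.76]
[-1.6, 0.94]
[-1.49, 1.11]
[-1.36, 1.27]
[-1.21, 1.41]
[-1.05, 1.53]
[-0.88, 1.64]
[-0.69, 1.72]
[-0.5, 1.79]
[-0.3, 1.83]
[-0.1, 1.86]
```

Request:
apply_moves([
  [-0.006,0,0.002,0.13,0.15,1.22,0.2],
  [-0.006,0,0.002,0.13,0.15,1.22,0.2],
  [0,0,0,0,0,1.67,0.2],
  [0,0,0,0,0,1.67,0.2],
  [0,0,0,0,0,1.67,0.2],
  [0,0,0,0,0,0,1],
  [0,0,0,0,0,0,1],
  [0,0,0,0,0,0,1],
  [0,0,0,0,0,0,1],
  [0,0,0,0,0,0,1],
])

```text
time: 39.38
ee_pos: [0.6821, 0.0599, 0.1773]
ee_rot: [-2.109, -2.325, 0.003]
ft_force: [-2.6, 0.9, -9.6]
opening: 0.112
finger_force: 38.8
```

Request:
apply_moves([
  [0,0,0,0,-1.84,-0.23,1],
  [0,0,0,0,-1.86,-0.03,1],
  [0,0,0,0,-1.85,0.17,1],
  [0,0,0,0,-1.82,0.38,1],
  [0,0,0,0,-1.77,0.57,1],
  [0,0,0,0,-1.7,0.76,1],
  [0,0,0,0,-1.6,0.94,1],
  [0,0,0,0,-1.49,1.11,1],
])

```text
time: 40.05
ee_pos: [0.549, 0.0459, 0.1462]
ee_rot: [2.105, 2.318, 0.013]
ft_force: [1.2, -0.2, 4.6]
opening: 0.113
finger_force: 39.7
```

Request:
apply_moves([
  [0,0,0,0,-1.36,1.27,1],
  [0,0,0,0,-1.21,1.41,1],
  [0,0,0,0,-1.05,1.53,1],
  [0,0,0,0,-0.88,1.64,1],
  [0,0,0,0,-0.69,1.72,1],
  [0,0,0,0,-0.5,1.79,1],
  [0,0,0,0,-0.3,1.83,1],
  [0,0,0,0,-0.1,1.86,1],
  [0,0,0,0,0,0,1],
])

```text
time: 40.8
ee_pos: [0.4836, 0.0391, 0.0102]
ee_rot: [2.112, 2.326, -0.003]
ft_force: [-3.4, -0.5, -2.3]
opening: 0.111
finger_force: 43.1
```

```bash
python3 - <<'E'
from h import *
print(grasp()[0],r.read_state()["opening"],r.read_state()["ft_force"])
E
```

```text
[0.48361505 0.0391875  0.06922288] 0.11120299068549012 [-3.37255804 -0.4717864  -2.34453256]
```

Request:
apply_moves([
  [0,0,0,0,0,0.3,1],
  [0,0,0,0,0,0,1],
  [0,0,0,0,0,0,0.3],
  [0,0,0,0,0,0,0.3],
  [0,0,0,0,0,0,0.3],
  [0,0,0,0,0,0,0.3],
  [0,0,0,0,0,-1.5,0.3],
  [0,0,0,0,0,-3,0.3],
  [0,0,0,0,0,-4,0.3],
  [0,0,0,0,0,-4,0.3],
])

```text
time: 41.63
ee_pos: [0.4842, 0.0397, 0.1346]
ee_rot: [2.112, 2.325, -0.0]
ft_force: [0.9, 0.2, -0.0]
opening: 0.347
finger_force: 0.0
```

Request:
apply_moves([
  [0,0,0,0,-3,-2,0.3],
  [0,0,0,0,-3,-2,0.3],
  [0,0,0,0,0,0,0.3],
  [0,0,0,0,0,0,0.3],
])

```text
time: 41.97
ee_pos: [0.4258, 0.0338, 0.1752]
ee_rot: [2.108, 2.32, 0.004]
ft_force: [0.7, 0.3, -0.6]
opening: 0.351
finger_force: 0.0
```

```bash
python3 - <<'E'
from h import *
im,d,P=look("side")
m=(P[...,2]>.055)&(P[...,2]<.11)&(abs(P[...,0]-.57)<.12)&(abs(P[...,1]-.045)<.08);p=P[m]
print(np.linalg.lstsq(np.c_[p[:,:2],np.ones(len(p))],p[:,2],rcond=None)[0],np.percentile(p[:,2],[2,50,98]).round(3))
b=p[p[:,0]<.505];print("bar",len(b),b.mean(0).round(3) if len(b) else "")
im2,d2,P2=look("wrist");b=P2[(P2[...,2]>.05)&(P2[...,2]<.1)&(P2[...,0]<.492)&(P2[...,0]>.475)&(abs(P2[...,1]-.04)<.03)];print("bar wrist",len(b),np.percentile(b[:,2],[50,95]).round(4) if len(b) else "")
im3,d3,P3=look("top");print(r.read_state()["ft_force"].round(1))
cv2.imwrite("pics/f12.png",np.hstack([cv2.resize(im3[:,:,::-1],(400,300)),cv2.resize(im[:,:,::-1],(400,300))]))
E
```

```text
[-0.00317043  0.04236415  0.07017941] [0.057 0.071 0.076]
bar 158 [0.487 0.039 0.071]
bar wrist 912 [0.0737 0.0752]
[ 0.  -0.  -0.5]
```

View pics/f12.png

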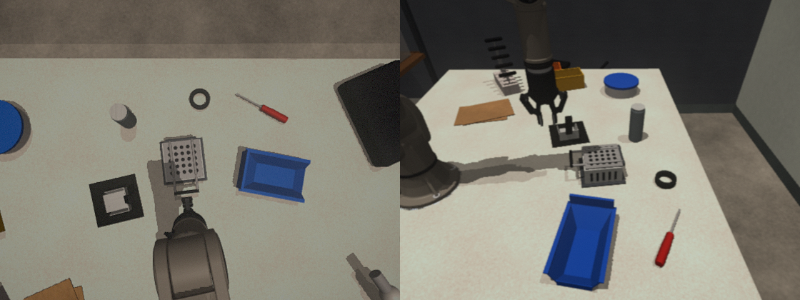

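The lever is shut (bar top at 74 mm), the scoop stands on the mat, the bin is empty and the bystanders haven't moved. I'm handing the job in.

```bash
python3 -c "
from rig import r
print(r.close_job())"
```

```text
the job is handed in; nothing more can be done
None
```

I handed the job in at about 42 s of the 208 s limit: all 8 nuts are in the basket, the scoop stands upright about 2 mm from the mat's centre, the lever is shut (about 0.01 rad), and the can, tape and screwdriver were left alone; the hand-in returned no verdict.

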